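Wind a glass sample tight in a crank-driven jig

ROBOT

A 6-joint arm with a two-finger parallel gripper is mounted at the origin on a cart in front of the work surface, level with it; the furniture and walls round the work are solid. World frame = base frame: x ahead of the robot, y to its left, z up, the work surface at z = 0. Lengths are in m, angles in rad, forces in N, time in s.
With the tool pointing down it reaches from about 0.25 to 0.725 m from the base axis. Payload 4 kg.
Tool frame: the origin (TCP) lies between the finger pads; the fingertips stand 11 mm ahead of it and the grasp point (between the pads) lies 8 mm behind it (bot.tip_extent is the distance from the TCP to the fingertips, in m); z points along the fingers, y is the line along which they close (so a half turn about z gives the same grasp; the last joint's range is limited). The gripper opens to 85 mm and grips with 20 to 120 N. Pads are 22 mm wide; open, the fingers measure 114 mm over their backs; the gripper's body (76 mm by 85 mm) begins 54 mm behind the grasp point. The pads swing forward as they close: fully open they stand 13 mm farther back than shut.
Start: joints at [-1.231, 0.241, 0.005, 1.335, 0, 1.571], TCP at [0.167, -0.471, 0.242] pointing down, gripper open.
Joint ranges: [-2.72, 2.72], [-1.05, 1.87], [-1.09, 1.28], [-1.99, 2.15], [-1.42, 1.44], [-3.14, 3.14]. Speed limits (rad/s): [2.79, 2.79, 3.14, 3.14, 3.14, 3.14].

INTERFACE

Orientations are given as a unit quaternion [x, y, z, w].
In Python, from workcell import bot gives the robot as it stands. The module is installed in compiled form; this text tells all that it offers.
- The arm moves only by the tool drive_tool, never from a script. Its argument "rows" is a list of rows, each an object of numbers: "dx", "dy", "dz": the shift along the tool's x, y, z in units of 50 mm (1.0 is 50 mm); "wx", "wy", "wz": the turn, a rotation vector about the tool's x, y, z in units of 5 degrees (1.0 is 5 degrees); "hand": the finger opening in mm, from 0 to 85.4. A call has 1 to 20 rows; each row is the pose to reach, as a shift and turn from the pose commanded when the call began, along the tool's axes at that moment; what a row does not reach only later rows make up. A row lasts 1/10 s, in which the tool goes at most 50 mm and 8.59 degrees, less where a joint would pass 70% of its speed; a pose out of reach is approached as far as the arm can. A call with a gripper value outside its range is refused whole. The fingers move at their own pace and stop on an object; the grip force is fixed at half the most. Time passes only in rows, so rows that repeat a pose let the fingers close. It gives the time, the measured TCP pose, the force, the opening and the grip force at its end, in the units of the state.
- bot.get_obs(): the state, without advancing time (a new reading comes with each control period).
- bot.camera(name): name is "side" or "top"; returns the picture (420x560x3 uint8, red, green, blue); there is no depth.
- bot.get_calibration(name): a dict with "vfov" (degrees; the focal length in pixels is half the picture's height over the tangent of half this angle, whatever the lens; pixels are square), "cx", "cy" (the principal point, pixels), "origin" and "rotation" of the camera in the world. Camera axes: x right, y up, looking along -z (the intrinsics and any distortion apply to the point x, -y, -z); pixel columns grow to the right and rows downward; lengths in m; the calibration is good to about 2 mm. A picture is of the moment at which its call begins. get_calibration takes no time and is no camera call.
- bot.job_done(): hands the job in; it is judged then, once.
Trained networks look in the newest picture that a camera, given by its name, has taken for a name from the list of things; names that differ only in an ending like _2 or _b are one class to them, and where a whole thing is asked for, a point or a joint stands for the part that bears it (a point fixed in the world has none). Each returns a list of dicts, best first, with "score" (0 to 1); they miss things now and then, are a little off and sometimes report something else, mostly with a low value. They report only what shows in the picture. A call takes as long as a camera call. They do not tell look-alikes from the thing itself.
- bot.look_for(camera, thing): "extent" ([centre column, centre row, width, height] in pixels, round what is visible of it).
- bot.outline_of(camera, thing): "region" (420x560 bool, what is visible of it) and "extent" ([centre column, centre row, width, height] in pixels, round what is visible of it).
The state is a dict: "clock": time; "joint_pos": joint angles; "joint_vel": joint speeds; "tau": joint torques, N m; "eef_pos": TCP position; "tool_rot": TCP orientation; "ft_force": force on the tool from outside, world axes, zero at the start; "ft_torque": the same for the moment, N m; "grip_width": finger opening in m; "grasp_force": force on a finger pad.
Only numpy, scipy, OpenCV 4.12 (cv2) and the standard library are available. Lean on these libraries where they do the work, as an engineer would, in place of code of your own. Each camera call takes 0.05 s, during which the arm holds its last target. There are 200 camera calls.

TASK

Clamp the amber glass tile in the blue holding jig: stand the loose crank in the round well of the jig, feel it down fully home over the hidden hexagon, then wind it clockwise until the sprung green pad has pushed the tile against the end stop and is about half pressed in. Never press the pad right in, leave the crank seated in the well, and do not disturb the wax tub, the jar or the bead vial.

Things in the scene. Friction and masses are not known exactly. Their poses are not given: they have to be found in the camera images.
- crank: loose steel crank, about 350 g, standing upright on its foot. Origin: centre of the foot, on the crank's axis; z up the axis, x along the arm. Round stem 39.4 mm in diameter, z = 0 to 62 mm; in its foot a hexagon socket 27.2 mm across flats, 22 mm deep, two flats parallel to the arm. Above the stem a flat arm 24 mm wide, z = 62 to 74 mm, from x = -32 to +87 mm
- crank_boss (a point): centre of the crank's square steel grip boss, 24 x 24 mm with its sides along crank x and y, on the crank's axis above the arm, spanning crank z = 74 to 106 mm (this point: z = 90 mm)
- crank_knob (a point): centre of the crank's upright round red knob, 22 mm in diameter, at crank x = 75 mm, spanning crank z = 76 to 112 mm; it is fixed to the arm, does not spin (this point: z = 94 mm)
- jig: blue holding jig, fixed to the worktop. Origin: on the well's vertical axis, at worktop height; z up, y is the direction in which the fence closes. Base plate 90 mm wide (x -45 to 45), y -50 to 212 mm, top at z = 12 mm. Blue housing 90 x 90 mm round the well, z = 12 to 70 mm
- well_mouth (a point): centre of the well's mouth, at the housing's top (jig z = 70 mm). Well 43 mm in diameter with a 4 mm chamfer, 56 mm deep, greased
- hex_top (a point): centre of the top of the steel hexagon in the well, 26 mm across flats, jig z = 14 to 34 mm, small chamfer on top, at an unknown angle that differs each time. Stiff to turn (0.3 N m, about 4 N at the knob), stays where left. Clockwise seen from above moves the fence 16 mm a turn towards jig +y, anticlockwise moves it back; pushing the fence itself does nothing
- crank_home (a point): where the crank's foot centre lies when fully seated (jig z = 14 mm, on the axis); a crank that stands on top of the hexagon, unseated, is 20 mm higher. It must turn to within about 5 degrees of a fitting angle (one every 60 degrees) to drop
- fence_face (a point): centre of the front of the fence, the blue carriage, 84 mm wide and 32 mm high, that the screw drives towards the end stop
- pad (a joint): how far the sprung pad is pressed back towards the fence, in m: 0 free, 0.011 fully pressed in. Spring 500 N/m
- pad_face (a point): centre of the front of the sprung green pad, 72 mm wide, carried by the fence; its front stands 20 mm ahead of the fence's front when free, 9 mm when fully pressed in
- end_stop: fixed end stop of the jig, a blue block with two bolts, 84 mm wide, 28 mm high, on the base plate; origin: bottom middle of its face towards the pad. The tile is to be held between pad and this face
- glass_tile: amber glass tile, 54 x 54 x 10 mm with white dots, loose on the jig's base plate between pad and end stop; origin: centre of its underside
- wax_tub: low round tub with cream lid, 63 mm wide, 34 mm high, loose bystander; origin: centre of its underside
- frit_jar: jar of red glass grains with black lid, 44 mm wide, 52 mm high, loose bystander; origin: centre of its underside
- vial: clear bead vial with white cap, 26 mm wide, 68 mm high, standing, loose bystander; origin: centre of its underside
Things that resemble listed ones, but are neither listed nor needed, are in the scene too. There is more than one size of the glass_tile; the job needs the smaller.

How it is judged:
By the outcome, as a careful person would: the job done as asked, in the order asked, and still so for the second after the job is handed in, with the robot touching nothing.
It also fails if it takes over 72 s, if anything falls off the work surface, if the arm or the gripper's body presses on something with over 40 N, if the wrist force passes 120 N, or if a joint passes its speed limit or range.

## Working session

There is one attempt and no reset: what is moved stays moved. The work goes in short steps, Python scripts to look and compute and a tool call to move; the robot and the scene stay as the last step left them, time stands still between calls to the robot, and variables do not carry over. Pictures are saved under pics/ and viewed, at most 10 in all, crops included, and the job is handed in when it is done.

Besides the shell and the picture viewer there is one more tool, called after "Emit:" as name(argument=value, ...) on one line, values as JSON. drive_tool: Moves the arm, as the interface text tells. Its arguments: {"type":"object","properties":{"rows":{"type":"array","items":{"type":"object","properties":{"dx":{"type":"number"},"dy":{"type":"number"},"dz":{"type":"number"},"wx":{"type":"number"},"wy":{"type":"number"},"wz":{"type":"number"},"hand":{"type":"number"}}}}},"required":["rows"]}

```bash
mkdir -p pics
cat > h.py <<'E'
import numpy as np, cv2
from workcell import bot
def shot(n,f=None):
    im=bot.camera(n)
    if f: cv2.imwrite('pics/'+f,im[:,:,::-1])
    return im
def K(n):
    c=bot.get_calibration(n); f=210/np.tan(np.radians(c['vfov'])/2)
    return c,f,np.array(c['origin']),np.array(c['rotation'])
def ray(n,u,v,z):
    c,f,o,R=K(n); d=R@np.array([(u-c['cx'])/f,-(v-c['cy'])/f,-1]); return o+d*(z-o[2])/d[2]
def proj(n,p):
    c,f,o,R=K(n); q=R.T@(np.array(p)-o); return np.array([c['cx']-f*q[0]/q[2],c['cy']+f*q[1]/q[2]])
E
python3 - <<'E'
from h import *
for n in('side','top'):
    shot(n,n+'0.png'); print(bot.get_calibration(n))
    for t in('crank','crank_boss','crank_knob','jig','well_mouth','pad_face','end_stop','glass_tile','wax_tub','frit_jar','vial','fence_face'):
        try: print(n,t,[(np.round(d['extent']).tolist(),round(d['score'],2)) for d in bot.look_for(n,t)][:3])
        except Exception as e: print(t,e)
print(bot.get_obs())
E
```

```text
{'vfov': 53.6453321652922, 'cx': 283.62780174895124, 'cy': 210.76027662990504, 'origin': array([ 0.38577145, -1.01555238,  0.60590208]), 'rotation': array([ 0.53276656, -0.04095699, -0.05180882,  0.84368132])}
side crank [([285.0, 286.0, 46.0, 64.0], 0.65)]
side crank_boss [([283.0, 284.0, 45.0, 60.0], 0.62)]
side crank_knob [([284.0, 284.0, 47.0, 58.0], 0.71)]
side jig [([283.0, 283.0, 45.0, 58.0], 0.66)]
side well_mouth [([281.0, 246.0, 34.0, 47.0], 0.85)]
side pad_face [([281.0, 245.0, 37.0, 47.0], 0.69)]
side end_stop [([283.0, 218.0, 22.0, 10.0], 0.59)]
side glass_tile [([283.0, 228.0, 16.0, 4.0], 0.58), ([249.0, 184.0, 17.0, 11.0], 0.43), ([282.0, 218.0, 25.0, 13.0], 0.39)]
side wax_tub [([246.0, 286.0, 25.0, 31.0], 0.82), ([255.0, 202.0, 11.0, 26.0], 0.28)]
side frit_jar [([342.0, 272.0, 12.0, 29.0], 0.76)]
side vial [([282.0, 284.0, 49.0, 61.0], 0.54)]
side fence_face []
{'vfov': 50.468684023384974, 'cx': 271.1562265859456, 'cy': 223.2263344978177, 'origin': array([0.30750533, 0.06334795, 1.32172921]), 'rotation': array([ 0.0735547 , -0.06759137, -0.66927347,  0.73627042])}
t
[... 599 characters left out ...]
'clock': 1.3, 'joint_pos': array([-1.23098481e+00,  2.40625405e-01,  5.01157926e-03,  1.33525484e+00,
        1.75602838e-05,  1.57080139e+00]), 'joint_vel': array([ 0.00264881,  0.00193462,  0.00142408,  0.00174026, -0.00088526,
        0.00076218]), 'tau': array([-1.08111293e-03, -3.72218764e+01,  2.52688265e+01,  1.17858377e-03,
       -2.24576233e-04, -1.29964221e-06]), 'eef_pos': array([ 0.16665403, -0.47139146,  0.24229819]), 'tool_rot': array([ 9.85601134e-01,  1.69086972e-01,  2.53769669e-06, -3.71335647e-05]), 'ft_force': array([-0.30542573, -0.83039899,  0.02273131]), 'ft_torque': array([-0.04632559, -0.01555415, -0.02237373]), 'grasp_force': 0.0, 'grip_width': 0.08507812314499615}
```

```bash
sed -i "s/np.array(c\['rotation'\])/Rotation.from_quat(c['rotation']).as_matrix()/; 1a from scipy.spatial.transform import Rotation" h.py
python3 - <<'E'
import cv2
a=cv2.imread('pics/top0.png');b=cv2.imread('pics/side0.png')
cv2.imwrite('pics/topc.png',cv2.resize(a[160:340,190:430],None,fx=3.3,fy=3.3,interpolation=cv2.INTER_CUBIC))
cv2.imwrite('pics/sidec.png',cv2.resize(b[150:350,180:420],None,fx=3,fy=3,interpolation=cv2.INTER_CUBIC))
E
```

```text
(no output)
```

View pics/topc.png

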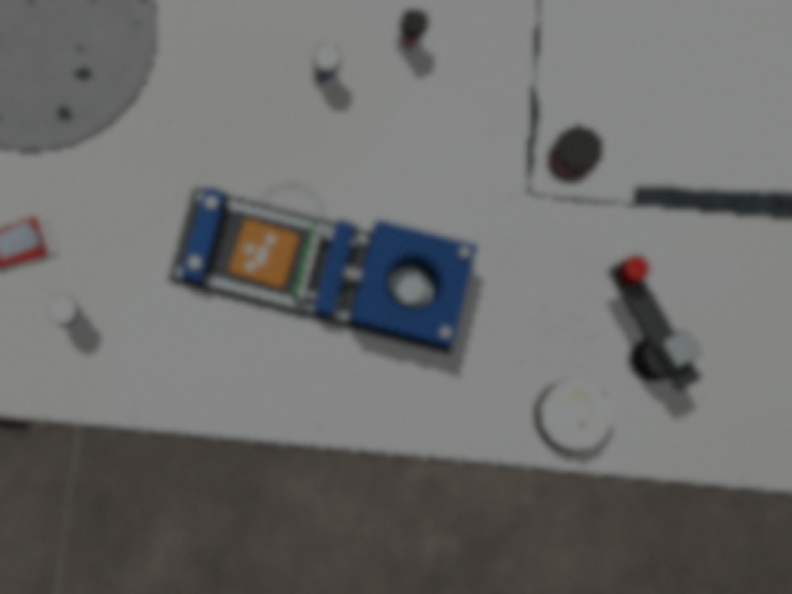

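View pics/sidec.png

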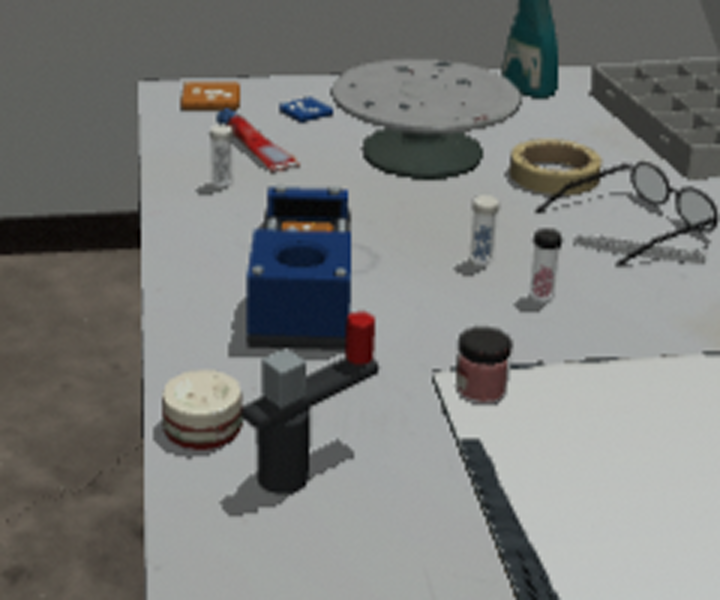

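View pics/top0.png

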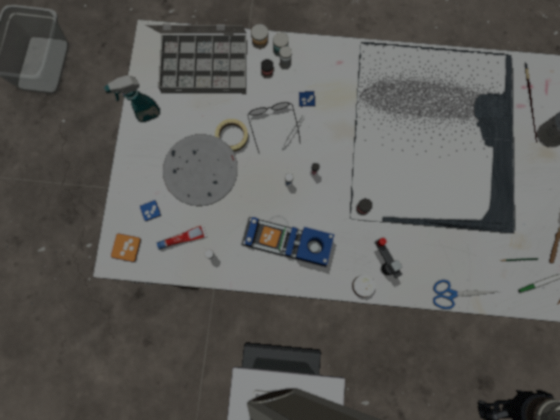

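Run:
```python
from h import *
T=lambda x,y:(190+x/3.3,160+y/3.3); S=lambda x,y:(180+x/3,150+y/3)
for nm,t,s,z in [('boss',(682,348),(284,358),.106),('knob',(635,267),(361,318),.112),('well',(413,281),(301,256),.07),('boltA',(465,251),(335,268),.07),('boltB',(446,332),(257,271),.07),
 ('jar top',(577,150),(484,345),.052),('tub top',(577,412),(202,388),.034),('vial',(65,308),(221,131),.068),('stopA',(208,192),(347,190),.04),('stopB',(197,262),(272,190),.04),
 ('hA',(377,221),(348,233),.07),('hB',(476,246),(351,281),.07),('hC',(450,348),(249,281),.07),('hD',(353,318),(253,233),.07)]:
    print(nm,ray('top',*T(*t),z).round(4),ray('side',*S(*s),z).round(4))
for n in('top','side'):
    print(n,K(n)[3].round(3).tolist(), proj(n,(0,0,0)))
    print(proj(n,bot.get_obs()['eef_pos']))
```

```text
boss [ 0.4686 -0.2671  0.106 ] [ 0.4727 -0.2636  0.106 ]
knob [ 0.5316 -0.2238  0.112 ] [ 0.5352 -0.2252  0.112 ]
well [ 0.5091 -0.0442  0.07  ] [ 0.5122 -0.0487  0.07  ]
boltA [ 0.5394 -0.0869  0.07  ] [ 0.5392 -0.0735  0.07  ]
boltB [ 0.4678 -0.0756  0.07  ] [ 0.4708 -0.0715  0.07  ]
jar top [ 0.6431 -0.182   0.052 ] [ 0.6463 -0.1814  0.052 ]
tub top [ 0.4137 -0.1979  0.034 ] [ 0.4158 -0.1905  0.034 ]
vial [0.4576 0.2511 0.068 ] [0.4605 0.2467 0.068 ]
stopA [0.5764 0.1412 0.04  ] [0.5849 0.1423 0.04  ]
stopB [0.5126 0.1443 0.04  ] [0.5069 0.1503 0.04  ]
hA [ 0.5585 -0.0092  0.07  ] [ 0.5609 -0.0096  0.07  ]
hB [ 0.5447 -0.0961  0.07  ] [ 0.5495 -0.0975  0.07  ]
hC [ 0.4545 -0.08    0.07  ] [ 0.4623 -0.0881  0.07  ]
hD [0.4723 0.0045 0.07  ] [ 4.737e-01 -4.000e-04  7.000e-02]
top [[0.095, 0.976, -0.198], [-0.995, 0.093, -0.018], [0.001, 0.199, 0.98]] [282.87079262 428.66869857]
[497.24115127 398.71119312]
side [[0.991, 0.044, -0.124], [-0.131, 0.427, -0.895], [0.014, 0.903, 0.429]] [ 89.44572209 259.14790885]
[ 85.56362865 282.05382376]
```

```bash
cat >> h.py <<'E'
def plan(p=None,turn_cw=0):
    o=bot.get_obs(); R=Rotation.from_quat(o['tool_rot']).as_matrix()
    yaw=np.degrees(np.arctan2(R[1,0],R[0,0]))
    print('t',round(o['clock'],2),'tcp',o['eef_pos'].round(4),'yaw',yaw.round(2),'j',np.degrees(o['joint_pos']).round(1),'F',o['ft_force'].round(1),'M',o['ft_torque'].round(2),'w',round(o['grip_width'],4),'tilt',R[2].round(3))
    if p is not None: print('d units',(R.T@(np.array(p)-o['eef_pos'])/.05).round(3),'wz',turn_cw/5)
E
python3 -c "
from h import *
plan((.470,-.2655,.21),-97)"
```

```text
t 1.3 tcp [ 0.1667 -0.4714  0.2423] yaw 19.47 j [-70.5  13.8   0.3  76.5   0.   90. ] F [-0.3 -0.8  0. ] M [-0.05 -0.02 -0.02] w 0.0851 tilt [ 0. -0. -1.]
d units [ 7.092 -1.86   0.646] wz -19.4
```

Emit:
drive_tool(rows=[{"dx": 7.09, "dy": -1.86, "dz": 0.3, "wz": -19.4}, {"dx": 7.09, "dy": -1.86, "dz": 0.3, "wz": -19.4}, {"dx": 7.09, "dy": -1.86, "dz": 0.3, "wz": -19.4}, {"dx": 7.09, "dy": -1.86, "dz": 0.3, "wz": -19.4}, {"dx": 7.09, "dy": -1.86, "dz": 0.3, "wz": -19.4}, {"dx": 7.09, "dy": -1.86, "dz": 0.3, "wz": -19.4}, {"dx": 7.09, "dy": -1.86, "dz": 0.3, "wz": -19.4}, {"dx": 7.09, "dy": -1.86, "dz": 0.3, "wz": -19.4}, {"dx": 7.09, "dy": -1.86, "dz": 0.3, "wz": -19.4}, {"dx": 7.09, "dy": -1.86, "dz": 0.3, "wz": -19.4}, {"dx": 7.09, "dy": -1.86, "dz": 0.3, "wz": -19.4}, {"dx": 7.09, "dy": -1.86, "dz": 0.3, "wz": -19.4}, {"dx": 7.09, "dy": -1.86, "dz": 0.3, "wz": -19.4}])

```text
invalid input at $.rows[0]: expected keys dx, dy, dz, wx, wy, wz, hand
```

```bash
python3 -c "
from h import *
plan((.470,-.2655,.15),-97)"
```

```text
t 1.3 tcp [ 0.1667 -0.4714  0.2423] yaw 19.47 j [-70.5  13.8   0.3  76.5   0.   90. ] F [-0.3 -0.8  0. ] M [-0.05 -0.02 -0.02] w 0.0851 tilt [ 0. -0. -1.]
d units [ 7.092 -1.86   1.846] wz -19.4
```

All keys required.

Emit:
drive_tool(rows=[{"dx": 7.09, "dy": -1.86, "dz": 0.3, "wx": 0, "wy": 0, "wz": -19.4, "hand": 85}, {"dx": 7.09, "dy": -1.86, "dz": 0.3, "wx": 0, "wy": 0, "wz": -19.4, "hand": 85}, {"dx": 7.09, "dy": -1.86, "dz": 0.3, "wx": 0, "wy": 0, "wz": -19.4, "hand": 85}, {"dx": 7.09, "dy": -1.86, "dz": 0.3, "wx": 0, "wy": 0, "wz": -19.4, "hand": 85}, {"dx": 7.09, "dy": -1.86, "dz": 0.3, "wx": 0, "wy": 0, "wz": -19.4, "hand": 85}, {"dx": 7.09, "dy": -1.86, "dz": 0.3, "wx": 0, "wy": 0, "wz": -19.4, "hand": 85}, {"dx": 7.09, "dy": -1.86, "dz": 0.3, "wx": 0, "wy": 0, "wz": -19.4, "hand": 85}, {"dx": 7.09, "dy": -1.86, "dz": 0.3, "wx": 0, "wy": 0, "wz": -19.4, "hand": 85}, {"dx": 7.09, "dy": -1.86, "dz": 0.3, "wx": 0, "wy": 0, "wz": -19.4, "hand": 85}, {"dx": 7.09, "dy": -1.86, "dz": 0.3, "wx": 0, "wy": 0, "wz": -19.4, "hand": 85}, {"dx": 7.09, "dy": -1.86, "dz": 0.3, "wx": 0, "wy": 0, "wz": -19.4, "hand": 85}, {"dx": 7.09, "dy": -1.86, "dz": 0.3, "wx": 0, "wy": 0, "wz": -19.4, "hand": 85}, {"dx": 7.09, "dy": -1.86, "dz": 0.3, "wx": 0, "wy": 0, "wz": -19.4, "hand": 85}])

```text
clock: 2.6
eef_pos: [0.4699, -0.2655, 0.2272]
tool_rot: [0.526, 0.85, -0.0, -0.0]
ft_force: [0.1, 0.1, 0.6]
grip_width: 0.0849
grasp_force: 0.0
```

```bash
python3 -c "
from h import *
plan((.470,-.2655,.15),-97)"
```

```text
t 2.6 tcp [ 0.4699 -0.2655  0.2272] yaw 116.46 j [-29.5  18.7   4.7  76.   -0.   34.1] F [0.1 0.1 0.6] M [-0.02  0.    0.04] w 0.0849 tilt [ 0. -0. -1.]
d units [-0.     0.002  1.544] wz -19.4
```

Emit:
drive_tool(rows=[{"dx": 0, "dy": 0, "dz": 1.54, "wx": 0, "wy": 0, "wz": -19.3, "hand": 85}, {"dx": 0, "dy": 0, "dz": 1.54, "wx": 0, "wy": 0, "wz": -19.3, "hand": 85}, {"dx": 0, "dy": 0, "dz": 1.54, "wx": 0, "wy": 0, "wz": -19.3, "hand": 85}, {"dx": 0, "dy": 0, "dz": 1.54, "wx": 0, "wy": 0, "wz": -19.3, "hand": 85}, {"dx": 0, "dy": 0, "dz": 1.54, "wx": 0, "wy": 0, "wz": -19.3, "hand": 85}, {"dx": 0, "dy": 0, "dz": 1.54, "wx": 0, "wy": 0, "wz": -19.3, "hand": 85}, {"dx": 0, "dy": 0, "dz": 1.54, "wx": 0, "wy": 0, "wz": -19.3, "hand": 85}, {"dx": 0, "dy": 0, "dz": 1.54, "wx": 0, "wy": 0, "wz": -19.3, "hand": 85}, {"dx": 0, "dy": 0, "dz": 1.54, "wx": 0, "wy": 0, "wz": -19.3, "hand": 85}, {"dx": 0, "dy": 0, "dz": 1.54, "wx": 0, "wy": 0, "wz": -19.3, "hand": 85}, {"dx": 0, "dy": 0, "dz": 1.54, "wx": 0, "wy": 0, "wz": -19.3, "hand": 85}, {"dx": 0, "dy": 0, "dz": 1.54, "wx": 0, "wy": 0, "wz": -19.3, "hand": 85}, {"dx": 0, "dy": 0, "dz": 1.54, "wx": 0, "wy": 0, "wz": -19.3, "hand": 85}])

```text
clock: 3.9
eef_pos: [0.4699, -0.2656, 0.1503]
tool_rot: [-0.283, 0.959, 0.0, 0.0]
ft_force: [0.2, 0.2, 0.1]
grip_width: 0.085
grasp_force: 0.0
```

```bash
python3 -c "
from h import *
plan((.470,-.2655,.087))
b=shot('side');a=shot('top')
c=np.hstack([cv2.resize(b[180:330,215:350],None,fx=3.7,fy=3.7,interpolation=2)[:550,:400],cv2.resize(a[190:330,340:440],None,fx=4,fy=4,interpolation=2)[:550,:400]]) 
cv2.imwrite('pics/g.png',c[:,:,::-1])"
```

```text
t 3.9 tcp [ 0.4699 -0.2656  0.1503] yaw -147.1 j [-29.5  21.5  -3.1  65.4   0.  -62.4] F [0.2 0.2 0.1] M [-0.04  0.02 -0.05] w 0.085 tilt [-0.  0. -1.]
d units [-0.003  0.     1.266] wz 0.0
```

View pics/g.png

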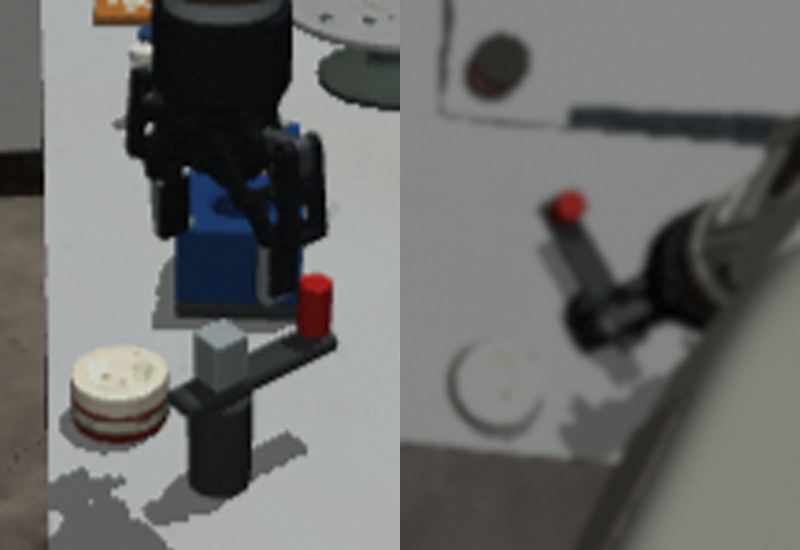

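Emit:
drive_tool(rows=[{"dx": 0, "dy": 0, "dz": 0.6, "wx": 0, "wy": 0, "wz": 0, "hand": 60}, {"dx": 0, "dy": 0, "dz": 1.0, "wx": 0, "wy": 0, "wz": 0, "hand": 60}, {"dx": 0, "dy": 0, "dz": 1.24, "wx": 0, "wy": 0, "wz": 0, "hand": 50}, {"dx": 0, "dy": 0, "dz": 1.24, "wx": 0, "wy": 0, "wz": 0, "hand": 40}, {"dx": 0, "dy": 0, "dz": 1.24, "wx": 0, "wy": 0, "wz": 0, "hand": 30}, {"dx": 0, "dy": 0, "dz": 1.24, "wx": 0, "wy": 0, "wz": 0, "hand": 15}, {"dx": 0, "dy": 0, "dz": 1.24, "wx": 0, "wy": 0, "wz": 0, "hand": 15}, {"dx": 0, "dy": 0, "dz": 1.24, "wx": 0, "wy": 0, "wz": 0, "hand": 15}, {"dx": 0, "dy": 0, "dz": 1.24, "wx": 0, "wy": 0, "wz": 0, "hand": 15}, {"dx": 0, "dy": 0, "dz": 1.24, "wx": 0, "wy": 0, "wz": 0, "hand": 15}])

```text
clock: 5.0
eef_pos: [0.4706, -0.266, 0.0893]
tool_rot: [-0.284, 0.959, -0.001, 0.001]
ft_force: [0.3, -0.1, 4.7]
grip_width: 0.023
grasp_force: 61.5
```

Emit:
drive_tool(rows=[{"dx": 0, "dy": 0, "dz": -0.3, "wx": 0, "wy": 0, "wz": 0, "hand": 15}, {"dx": 0, "dy": 0, "dz": -0.8, "wx": 0, "wy": 0, "wz": 0, "hand": 15}, {"dx": 0, "dy": 0, "dz": -1.5, "wx": 0, "wy": 0, "wz": 0, "hand": 15}, {"dx": 0, "dy": 0, "dz": -2.2, "wx": 0, "wy": 0, "wz": -1, "hand": 15}, {"dx": -0.3, "dy": 0.3, "dz": -2.2, "wx": 0, "wy": 0, "wz": -2.5, "hand": 15}, {"dx": -0.8, "dy": 0.8, "dz": -2.2, "wx": 0, "wy": 0, "wz": -4, "hand": 15}, {"dx": -1.3, "dy": 1.4, "dz": -2.2, "wx": 0, "wy": 0, "wz": -5.6, "hand": 15}, {"dx": -1.8, "dy": 2.0, "dz": -2.2, "wx": 0, "wy": 0, "wz": -7.2, "hand": 15}, {"dx": -2.3, "dy": 2.5, "dz": -2.2, "wx": 0, "wy": 0, "wz": -8.8, "hand": 15}, {"dx": -2.7, "dy": 2.9, "dz": -2.2, "wx": 0, "wy": 0, "wz": -10.4, "hand": 15}, {"dx": -3.05, "dy": 3.26, "dz": -2.2, "wx": 0, "wy": 0, "wz": -12, "hand": 15}, {"dx": -3.05, "dy": 3.26, "dz": -2.2, "wx": 0, "wy": 0, "wz": -13.6, "hand": 15}, {"dx": -3.05, "dy": 3.26, "dz": -2.2, "wx": 0, "wy": 0, "wz": -15.2, "hand": 15}, {"dx": -3.05, "dy": 3.26, "dz": -2.2, "wx": 0, "wy": 0, "wz": -16.8, "hand": 15}, {"dx": -3.05, "dy": 3.26, "dz": -2.2, "wx": 0, "wy": 0, "wz": -18.4, "hand": 15}, {"dx": -3.05, "dy": 3.26, "dz": -2.2, "wx": 0, "wy": 0, "wz": -20, "hand": 15}, {"dx": -3.05, "dy": 3.26, "dz": -2.2, "wx": 0, "wy": 0, "wz": -21.6, "hand": 15}, {"dx": -3.05, "dy": 3.26, "dz": -2.2, "wx": 0, "wy": 0, "wz": -23.2, "hand": 15}, {"dx": -3.05, "dy": 3.26, "dz": -2.2, "wx": 0, "wy": 0, "wz": -24.8, "hand": 15}, {"dx": -3.05, "dy": 3.26, "dz": -2.2, "wx": 0, "wy": 0, "wz": -25.2, "hand": 15}])

```text
clock: 7.0
eef_pos: [0.508, -0.0457, 0.1969]
tool_rot: [0.983, -0.181, -0.002, 0.0]
ft_force: [-0.5, 0.0, -3.6]
grip_width: 0.0228
grasp_force: 60.3
```

```bash
python3 -c "
from h import *
plan((.510,-.0465,.2))
b=shot('side','s1.png');a=shot('top','t1.png')
c=np.hstack([cv2.resize(b[150:300,230:340],None,fx=4,fy=4,interpolation=2)[:600],cv2.resize(a[190:310,280:352],None,fx=5,fy=5,interpolation=2)]) 
cv2.imwrite('pics/c.png',c[:,:,::-1]);print(c.shape)"
```

```text
t 7.0 tcp [ 0.508  -0.0457  0.1969] yaw -20.85 j [  -5.1   16.5   -3.    70.7    0.  -164.3] F [-0.5  0.  -3.6] M [ 0.02 -0.06 -0.04] w 0.0228 tilt [-0.003  0.001 -1.   ]
d units [ 0.043  0.    -0.062] wz 0.0
(600, 800, 3)
```

View pics/c.png

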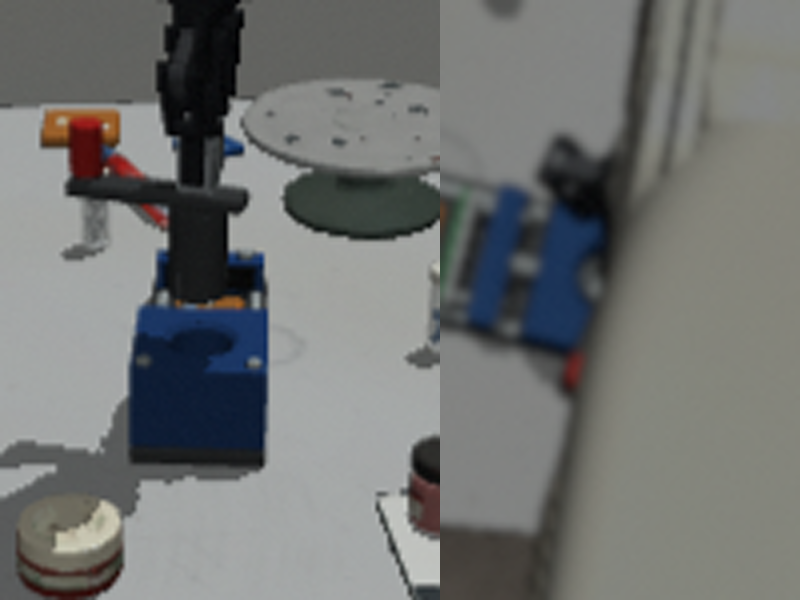

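Run:
```python
from h import *
a=cv2.imread('pics/s1.png').astype(int); g=a.sum(2)
print('cols 264-296')
for v in range(205,250): print(v,[f"{x}" for x in a[v,270:292,0]])
for x,y in [(.508,-.0457),(.51,-.0465)]:
    for z in (.1076,.07):
        r=.0197 if z>.1 else .0215
        print(x,y,z,[proj('side',(x+dx,y+dy,z)).round(1).tolist() for dx,dy in((-r,0),(r,0),(0,-r),(0,r))])
b=cv2.imread('pics/side0.png').astype(int)
for v in range(228,244): print(v,b[v,268:294,0].tolist())
```

```text
cols 264-296
205 ['73', '84', '32', '20', '24', '24', '25', '24', '26', '28', '27', '28', '26', '24', '25', '21', '18', '151', '162', '163', '163', '162']
206 ['63', '80', '31', '22', '22', '24', '24', '26', '25', '26', '26', '25', '26', '26', '24', '21', '20', '151', '163', '162', '162', '162']
207 ['74', '81', '32', '21', '24', '25', '25', '25', '25', '25', '27', '26', '26', '24', '24', '20', '17', '151', '162', '162', '162', '163']
208 ['146', '146', '49', '22', '21', '23', '23', '24', '27', '25', '26', '25', '28', '23', '24', '22', '18', '152', '162', '161', '162', '162']
209 ['162', '161', '55', '19', '22', '24', '27', '24', '28', '25', '27', '27', '24', '23', '22', '22', '18', '151', '163', '162', '162', '162']
210 ['163', '164', '56', '22', '22', '24', '25', '26', '26', '25', '24', '27', '25', '24', '24', '22', '19', '152', '162', '162', '162', '163']
211 ['163', '163', '56', '21', '23', '24', '25', '25', '26', '26', '27', '26', '25', '24', '24', '21', '17', '152', '162', '162', '162', '162']
212 ['130', '123', '43', '20', '22', '25', '24', '26', '25', '25', '26', '26', '25', 
[... 6564 characters left out ...]
, 44, 44, 39, 55, 89, 97, 99, 100, 99, 97]
238 [97, 97, 97, 97, 97, 90, 85, 76, 57, 55, 49, 49, 50, 47, 47, 55, 65, 63, 83, 89, 95, 98, 98, 98, 98, 96]
239 [98, 96, 96, 97, 96, 97, 97, 93, 88, 89, 87, 87, 86, 86, 87, 88, 90, 91, 97, 97, 97, 98, 97, 97, 109, 119]
240 [94, 97, 95, 96, 96, 96, 97, 96, 97, 99, 98, 99, 99, 98, 98, 98, 97, 97, 97, 97, 96, 96, 97, 80, 117, 130]
241 [96, 97, 98, 97, 96, 98, 96, 96, 98, 97, 97, 98, 98, 98, 98, 98, 96, 97, 97, 96, 96, 97, 96, 60, 82, 91]
242 [79, 80, 80, 81, 80, 80, 81, 80, 90, 88, 88, 89, 89, 90, 90, 89, 88, 96, 98, 97, 97, 98, 98, 87, 90, 83]
243 [58, 55, 57, 58, 58, 57, 57, 57, 62, 60, 59, 59, 61, 61, 60, 62, 61, 64, 64, 64, 65, 67, 64, 65, 66, 69]
```

Emit:
drive_tool(rows=[{"dx": 0.036, "dy": -0.046, "dz": 0.2, "wx": 0, "wy": 0, "wz": 0, "hand": 15}, {"dx": 0.036, "dy": -0.046, "dz": 0.45, "wx": 0, "wy": 0, "wz": 0, "hand": 15}, {"dx": 0.036, "dy": -0.046, "dz": 0.65, "wx": 0, "wy": 0, "wz": 0, "hand": 15}, {"dx": 0.036, "dy": -0.046, "dz": 0.75, "wx": 0, "wy": 0, "wz": 0, "hand": 15}, {"dx": 0.036, "dy": -0.046, "dz": 0.85, "wx": 0, "wy": 0, "wz": 0, "hand": 15}, {"dx": 0.036, "dy": -0.046, "dz": 0.95, "wx": 0, "wy": 0, "wz": 0, "hand": 15}])

```text
clock: 7.7
eef_pos: [0.5116, -0.044, 0.1505]
tool_rot: [0.983, -0.182, -0.0, -0.0]
ft_force: [-0.1, 1.3, -4.0]
grip_width: 0.0229
grasp_force: 60.4
```

```bash
python3 -c "
from h import *
plan()"
```

```text
t 7.7 tcp [ 0.5116 -0.044   0.1505] yaw -21.03 j [  -4.9   18.7   -7.2   64.1    0.  -163.9] F [-0.1  1.3 -4. ] M [0.38 0.13 0.02] w 0.0229 tilt [-0.    -0.001 -1.   ]
```

Emit:
drive_tool(rows=[{"dx": 0, "dy": 0, "dz": 0.15, "wx": 0, "wy": 0, "wz": 0, "hand": 15}, {"dx": 0, "dy": 0, "dz": 0.3, "wx": 0, "wy": 0, "wz": 0, "hand": 15}, {"dx": 0, "dy": 0, "dz": 0.4, "wx": 0, "wy": 0, "wz": 0, "hand": 15}, {"dx": 0, "dy": 0, "dz": 0.48, "wx": 0, "wy": 0, "wz": 0, "hand": 15}, {"dx": 0, "dy": 0, "dz": 0.54, "wx": 0, "wy": 0, "wz": 0, "hand": 15}, {"dx": 0, "dy": 0, "dz": 0.58, "wx": 0, "wy": 0, "wz": 0, "hand": 15}, {"dx": 0, "dy": 0, "dz": 0.58, "wx": 0, "wy": 0, "wz": 0, "hand": 15}])

```text
clock: 8.4
eef_pos: [0.5118, -0.044, 0.1229]
tool_rot: [0.983, -0.182, 0.0, -0.0]
ft_force: [-2.5, 4.2, 3.5]
grip_width: 0.0231
grasp_force: 61.5
```

```bash
python3 -c "
from h import *
plan()"
```

```text
t 8.4 tcp [ 0.5118 -0.044   0.1229] yaw -21.02 j [  -4.9   20.1   -9.6   60.2    0.  -163.9] F [-2.5  4.2  3.5] M [ 1.1   0.72 -0.01] w 0.0231 tilt [ 0.001 -0.001 -1.   ]
```

Emit:
drive_tool(rows=[{"dx": -0.02, "dy": -0.014, "dz": 0.04, "wx": 0, "wy": 0, "wz": 0.5, "hand": 15}, {"dx": -0.02, "dy": -0.014, "dz": 0.04, "wx": 0, "wy": 0, "wz": 1, "hand": 15}, {"dx": -0.02, "dy": -0.014, "dz": 0.04, "wx": 0, "wy": 0, "wz": 1.6, "hand": 15}, {"dx": -0.02, "dy": -0.014, "dz": 0.04, "wx": 0, "wy": 0, "wz": 2.2, "hand": 15}, {"dx": -0.02, "dy": -0.014, "dz": 0.04, "wx": 0, "wy": 0, "wz": 2.8, "hand": 15}, {"dx": -0.02, "dy": -0.014, "dz": 0.04, "wx": 0, "wy": 0, "wz": 3.4, "hand": 15}, {"dx": -0.02, "dy": -0.014, "dz": 0.04, "wx": 0, "wy": 0, "wz": 4.0, "hand": 15}])

```text
clock: 9.1
eef_pos: [0.5126, -0.0439, 0.1227]
tool_rot: [0.936, -0.352, 0.003, -0.0]
ft_force: [-2.6, 1.7, 10.9]
grip_width: 0.0229
grasp_force: 62.3
```

```bash
python3 -c "
from h import *
plan()"
```

```text
t 9.1 tcp [ 0.5126 -0.0439  0.1227] yaw -41.17 j [  -4.9   20.    -9.8   59.9   -0.  -143.7] F [-2.6  1.7 10.9] M [0.65 0.93 0.02] w 0.0229 tilt [ 0.005 -0.002 -1.   ]
```

Emit:
drive_tool(rows=[{"dx": -0.014, "dy": 0, "dz": 0, "wx": 0, "wy": 0, "wz": 0.6, "hand": 15}, {"dx": -0.014, "dy": 0, "dz": 0, "wx": 0, "wy": 0, "wz": 1.2, "hand": 15}, {"dx": -0.014, "dy": 0, "dz": 0, "wx": 0, "wy": 0, "wz": 1.8, "hand": 15}, {"dx": -0.014, "dy": 0, "dz": 0, "wx": 0, "wy": 0, "wz": 2.4, "hand": 15}, {"dx": -0.014, "dy": 0, "dz": 0, "wx": 0, "wy": 0, "wz": 3.0, "hand": 15}, {"dx": -0.014, "dy": 0, "dz": 0, "wx": 0, "wy": 0, "wz": 3.6, "hand": 15}, {"dx": -0.014, "dy": 0, "dz": 0, "wx": 0, "wy": 0, "wz": 4.2, "hand": 15}])

```text
clock: 9.8
eef_pos: [0.5124, -0.044, 0.1227]
tool_rot: [0.856, -0.516, 0.003, -0.0]
ft_force: [-2.3, 0.3, 9.4]
grip_width: 0.0232
grasp_force: 62.3
```

```bash
python3 -c "
from h import *
plan()"
```

```text
t 9.8 tcp [ 0.5124 -0.044   0.1227] yaw -62.19 j [-4.800e+00  2.000e+01 -9.900e+00  5.980e+01 -1.000e-01 -1.227e+02] F [-2.3  0.3  9.4] M [0.21 0.68 0.08] w 0.0232 tilt [ 0.005 -0.004 -1.   ]
```

Emit:
drive_tool(rows=[{"dx": 0, "dy": 0, "dz": 0.03, "wx": 0, "wy": 0, "wz": 0.6, "hand": 15}, {"dx": 0, "dy": 0, "dz": 0.03, "wx": 0, "wy": 0, "wz": 1.2, "hand": 15}, {"dx": 0, "dy": 0, "dz": 0.03, "wx": 0, "wy": 0, "wz": 1.8, "hand": 15}, {"dx": 0, "dy": 0, "dz": 0.03, "wx": 0, "wy": 0, "wz": 2.4, "hand": 15}, {"dx": 0, "dy": 0, "dz": 0.03, "wx": 0, "wy": 0, "wz": 3.0, "hand": 15}, {"dx": 0, "dy": 0, "dz": 0.03, "wx": 0, "wy": 0, "wz": 3.6, "hand": 15}, {"dx": 0, "dy": 0, "dz": 0.03, "wx": 0, "wy": 0, "wz": 4.2, "hand": 15}])

```text
clock: 10.5
eef_pos: [0.5112, -0.043, 0.1187]
tool_rot: [0.748, -0.664, 0.001, -0.001]
ft_force: [-0.4, 2.2, -3.5]
grip_width: 0.0232
grasp_force: 60.4
```

```bash
python3 -c "
from h import *
plan()"
```

```text
t 10.5 tcp [ 0.5112 -0.043   0.1187] yaw -83.16 j [  -4.8   20.2  -10.2   59.5   -0.  -101.7] F [-0.4  2.2 -3.5] M [ 0.68 -0.14  0.06] w 0.0232 tilt [ 0.    -0.002 -1.   ]
```

Emit:
drive_tool(rows=[{"dx": 0, "dy": 0, "dz": 0.1, "wx": 0, "wy": 0, "wz": 0, "hand": 15}, {"dx": 0, "dy": 0, "dz": 0.2, "wx": 0, "wy": 0, "wz": 0, "hand": 15}, {"dx": 0, "dy": 0, "dz": 0.28, "wx": 0, "wy": 0, "wz": 0, "hand": 15}, {"dx": 0, "dy": 0, "dz": 0.33, "wx": 0, "wy": 0, "wz": 0, "hand": 15}, {"dx": 0, "dy": 0, "dz": 0.36, "wx": 0, "wy": 0, "wz": 0, "hand": 15}, {"dx": 0, "dy": 0, "dz": 0.36, "wx": 0, "wy": 0, "wz": 0, "hand": 15}])

```text
clock: 11.1
eef_pos: [0.5112, -0.0431, 0.1032]
tool_rot: [0.749, -0.663, 0.001, -0.001]
ft_force: [-7.2, 2.3, 18.4]
grip_width: 0.023
grasp_force: 63.7
```

```bash
python3 -c "
from h import *
plan()
a=shot('top');b=shot('side')
c=np.hstack([cv2.resize(a[205:290,230:345],None,fx=4,fy=4,interpolation=2),cv2.resize(b[190:275,250:330],None,fx=4,fy=4,interpolation=2)]) 
cv2.imwrite('pics/w.png',c[:,:,::-1])"
```

```text
t 11.1 tcp [ 0.5112 -0.0431  0.1032] yaw -82.99 j [  -4.8   21.1  -11.5   57.3   -0.  -101.8] F [-7.2  2.3 18.4] M [0.66 1.34 0.24] w 0.023 tilt [ 0.001 -0.003 -1.   ]
```

View pics/w.png

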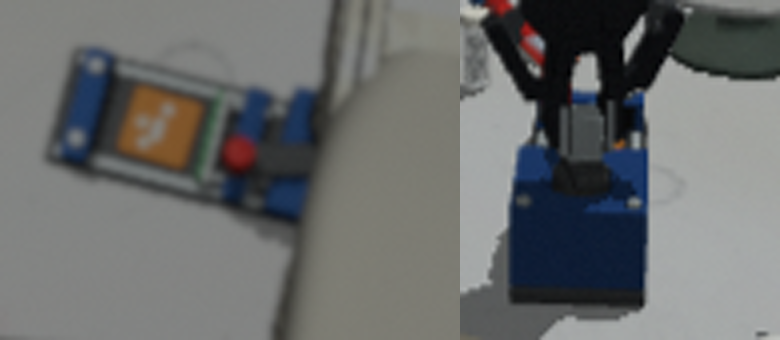

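Emit:
drive_tool(rows=[{"dx": 0, "dy": 0, "dz": -0.04, "wx": 0, "wy": 0, "wz": 0.8, "hand": 15}, {"dx": 0, "dy": 0, "dz": -0.04, "wx": 0, "wy": 0, "wz": 2, "hand": 15}, {"dx": 0, "dy": 0, "dz": -0.04, "wx": 0, "wy": 0, "wz": 3.5, "hand": 15}, {"dx": 0, "dy": 0, "dz": -0.04, "wx": 0, "wy": 0, "wz": 5, "hand": 15}, {"dx": 0, "dy": 0, "dz": -0.04, "wx": 0, "wy": 0, "wz": 6.5, "hand": 15}, {"dx": 0, "dy": 0, "dz": -0.04, "wx": 0, "wy": 0, "wz": 8, "hand": 15}, {"dx": 0, "dy": 0, "dz": -0.04, "wx": 0, "wy": 0, "wz": 9.5, "hand": 15}, {"dx": 0, "dy": 0, "dz": -0.04, "wx": 0, "wy": 0, "wz": 11, "hand": 15}, {"dx": 0, "dy": 0, "dz": -0.04, "wx": 0, "wy": 0, "wz": 12.5, "hand": 15}, {"dx": 0, "dy": 0, "dz": -0.04, "wx": 0, "wy": 0, "wz": 14, "hand": 15}, {"dx": 0, "dy": 0, "dz": -0.04, "wx": 0, "wy": 0, "wz": 15.5, "hand": 15}, {"dx": 0, "dy": 0, "dz": -0.04, "wx": 0, "wy": 0, "wz": 17, "hand": 15}, {"dx": 0, "dy": 0, "dz": -0.04, "wx": 0, "wy": 0, "wz": 18, "hand": 15}, {"dx": 0, "dy": 0, "dz": -0.04, "wx": 0, "wy": 0, "wz": 18, "hand": 15}])

```text
clock: 12.6
eef_pos: [0.5099, -0.0431, 0.1033]
tool_rot: [-0.06, 0.998, -0.0, -0.0]
ft_force: [-4.7, 2.5, 11.1]
grip_width: 0.0232
grasp_force: 62.2
```

Run:
```python
from h import *
plan()
a=shot('top','w2.png')
a0=cv2.imread('pics/top0.png')
# rectify jig plane z=.024 (tile/pad tops), jig frame, 0.25mm/px, y 40..215, x -45..45
ang=np.radians(-8.5); ey=np.array([-np.sin(ang),np.cos(ang),0]); ex=np.array([np.cos(ang),np.sin(ang),0]); o=np.array([.5112,-.0431,0])
def rect(im,z=.022):
    X,Y=np.meshgrid(np.arange(-50,50,.25),np.arange(40,215,.25),indexing='ij')
    m=np.array([[0,0],[1,0],[0,1],[1,1]]);P=[proj('top',o+ex*(-.05+.1*i)+ey*(.04+.175*j)+[0,0,z]) for i,j in m]
    H=cv2.getPerspectiveTransform(np.float32([(700*j,400*i) for i,j in m]),np.float32(P))
    return cv2.warpPerspective(im,H,(700,400),flags=cv2.INTER_CUBIC|cv2.WARP_INVERSE_MAP)
c=np.vstack([rect(a0)[50:350],rect(a[:,:,::-1])[50:350]])
for k in range(0,700,40): cv2.line(c,(k,0),(k,8 if k%200 else 20),(255,255,255),1)
cv2.imwrite('pics/r.png',c)
```

```text
t 12.6 tcp [ 0.5099 -0.0431  0.1033] yaw -173.09 j [ -4.8  21.1 -11.4  57.5  -0.1 -11.7] F [-4.7  2.5 11.1] M [0.42 1.1  0.01] w 0.0232 tilt [ 0.    -0.001 -1.   ]
```

View pics/r.png

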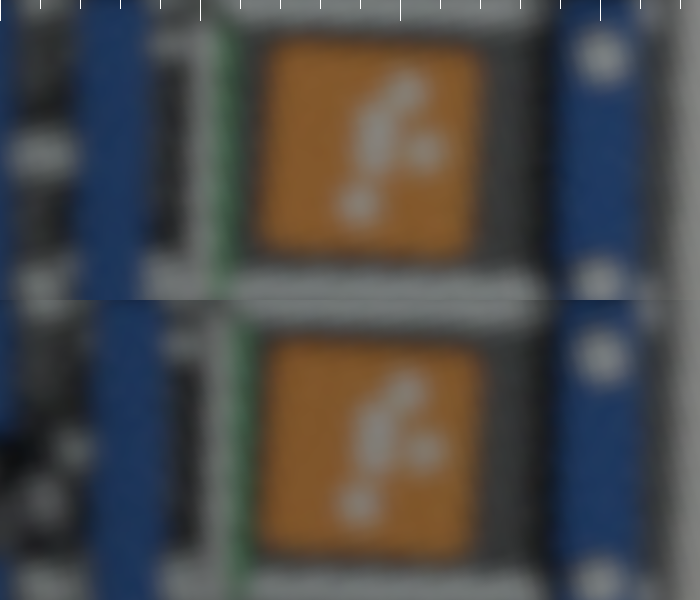

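Emit:
drive_tool(rows=[{"dx": 0.015, "dy": 0.01, "dz": -0.03, "wx": 0, "wy": 0, "wz": 1, "hand": 15}, {"dx": 0.015, "dy": 0.01, "dz": -0.03, "wx": 0, "wy": 0, "wz": 2.5, "hand": 15}, {"dx": 0.015, "dy": 0.01, "dz": -0.03, "wx": 0, "wy": 0, "wz": 4, "hand": 15}, {"dx": 0.015, "dy": 0.01, "dz": -0.03, "wx": 0, "wy": 0, "wz": 5.6, "hand": 15}, {"dx": 0.015, "dy": 0.01, "dz": -0.03, "wx": 0, "wy": 0, "wz": 7.2, "hand": 15}, {"dx": 0.015, "dy": 0.01, "dz": -0.03, "wx": 0, "wy": 0, "wz": 8.8, "hand": 15}, {"dx": 0.015, "dy": 0.01, "dz": -0.03, "wx": 0, "wy": 0, "wz": 10.4, "hand": 15}, {"dx": 0.015, "dy": 0.01, "dz": -0.03, "wx": 0, "wy": 0, "wz": 12, "hand": 15}, {"dx": 0.015, "dy": 0.01, "dz": -0.03, "wx": 0, "wy": 0, "wz": 13.6, "hand": 15}, {"dx": 0.015, "dy": 0.01, "dz": -0.03, "wx": 0, "wy": 0, "wz": 15.2, "hand": 15}, {"dx": 0.015, "dy": 0.01, "dz": -0.03, "wx": 0, "wy": 0, "wz": 16.8, "hand": 15}, {"dx": 0.015, "dy": 0.01, "dz": -0.03, "wx": 0, "wy": 0, "wz": 18.4, "hand": 15}, {"dx": 0.015, "dy": 0.01, "dz": -0.03, "wx": 0, "wy": 0, "wz": 20, "hand": 15}, {"dx": 0.015, "dy": 0.01, "dz": -0.03, "wx": 0, "wy": 0, "wz": 21.6, "hand": 15}, {"dx": 0.015, "dy": 0.01, "dz": -0.03, "wx": 0, "wy": 0, "wz": 23.2, "hand": 15}, {"dx": 0.015, "dy": 0.01, "dz": -0.03, "wx": 0, "wy": 0, "wz": 24.8, "hand": 15}, {"dx": 0.015, "dy": 0.01, "dz": -0.03, "wx": 0, "wy": 0, "wz": 26.4, "hand": 15}, {"dx": 0.015, "dy": 0.01, "dz": -0.03, "wx": 0, "wy": 0, "wz": 28, "hand": 15}, {"dx": 0.015, "dy": 0.01, "dz": -0.03, "wx": 0, "wy": 0, "wz": 29.6, "hand": 15}, {"dx": 0.015, "dy": 0.01, "dz": -0.03, "wx": 0, "wy": 0, "wz": 31, "hand": 15}])

```text
clock: 14.65
eef_pos: [0.5101, -0.0414, 0.1034]
tool_rot: [0.962, 0.274, 0.001, -0.001]
ft_force: [2.2, 4.6, -2.4]
grip_width: 0.0226
grasp_force: 60.7
```

Emit:
drive_tool(rows=[{"dx": 0, "dy": 0, "dz": 0, "wx": 0, "wy": 0, "wz": 1.5, "hand": 15}, {"dx": 0, "dy": 0, "dz": 0, "wx": 0, "wy": 0, "wz": 3, "hand": 15}, {"dx": 0, "dy": 0, "dz": 0, "wx": 0, "wy": 0, "wz": 4, "hand": 15}, {"dx": 0, "dy": 0, "dz": 0, "wx": 0, "wy": 0, "wz": 5, "hand": 15}, {"dx": 0, "dy": 0, "dz": 0, "wx": 0, "wy": 0, "wz": 5, "hand": 15}])

```text
clock: 15.15
eef_pos: [0.5105, -0.0415, 0.1034]
tool_rot: [0.998, 0.061, 0.001, -0.001]
ft_force: [1.8, 4.6, -3.5]
grip_width: 0.0229
grasp_force: 60.5
```

```bash
python3 -c "
from h import *
plan()"
```

```text
t 15.15 tcp [ 0.5105 -0.0415  0.1034] yaw 6.96 j [-4.700e+00  2.110e+01 -1.150e+01  5.740e+01  1.000e-01  1.683e+02] F [ 1.8  4.6 -3.5] M [ 1.38 -0.48  0.1 ] w 0.0229 tilt [ 0.002 -0.002 -1.   ]
```

Emit:
drive_tool(rows=[{"dx": 0, "dy": 0, "dz": 0, "wx": 0, "wy": 0, "wz": 0, "hand": 60}, {"dx": 0, "dy": 0, "dz": 0, "wx": 0, "wy": 0, "wz": 0, "hand": 60}, {"dx": 0, "dy": 0, "dz": 0, "wx": 0, "wy": 0, "wz": 0, "hand": 60}, {"dx": 0, "dy": 0, "dz": -0.3, "wx": 0, "wy": 0, "wz": 0, "hand": 60}, {"dx": 0, "dy": 0, "dz": -0.9, "wx": 0, "wy": 0, "wz": 0, "hand": 60}, {"dx": 0, "dy": 0, "dz": -0.9, "wx": 0, "wy": 0, "wz": -18, "hand": 60}, {"dx": 0, "dy": 0, "dz": -0.9, "wx": 0, "wy": 0, "wz": -18, "hand": 60}, {"dx": 0, "dy": 0, "dz": -0.9, "wx": 0, "wy": 0, "wz": -18, "hand": 60}, {"dx": 0, "dy": 0, "dz": -0.9, "wx": 0, "wy": 0, "wz": -18, "hand": 60}, {"dx": 0, "dy": 0, "dz": -0.9, "wx": 0, "wy": 0, "wz": -18, "hand": 60}, {"dx": 0, "dy": 0, "dz": -0.9, "wx": 0, "wy": 0, "wz": -18, "hand": 60}, {"dx": 0, "dy": 0, "dz": -0.9, "wx": 0, "wy": 0, "wz": -18, "hand": 60}, {"dx": 0, "dy": 0, "dz": -0.9, "wx": 0, "wy": 0, "wz": -18, "hand": 60}, {"dx": 0, "dy": 0, "dz": -0.9, "wx": 0, "wy": 0, "wz": -18, "hand": 60}, {"dx": 0, "dy": 0, "dz": -0.9, "wx": 0, "wy": 0, "wz": -18, "hand": 60}, {"dx": 0, "dy": 0, "dz": -0.9, "wx": 0, "wy": 0, "wz": -18, "hand": 60}])

```text
clock: 16.75
eef_pos: [0.5095, -0.043, 0.1489]
tool_rot: [0.661, 0.75, -0.0, 0.0]
ft_force: [0.1, 0.3, 0.2]
grip_width: 0.0599
grasp_force: 0.0
```

```bash
python3 -c "
from h import *
plan((.5108,-.0425,.1034))"
```

```text
t 16.75 tcp [ 0.5095 -0.043   0.1489] yaw 97.19 j [-4.8 18.5 -7.7 63.8 -0.1 78. ] F [0.1 0.3 0.2] M [ 0.04 -0.03  0.  ] w 0.0599 tilt [-0.001 -0.    -1.   ]
d units [0.007 0.026 0.909] wz 0.0
```

Emit:
drive_tool(rows=[{"dx": 0.012, "dy": 0.016, "dz": 0, "wx": 0, "wy": 0, "wz": -1.7, "hand": 60}, {"dx": 0.012, "dy": 0.016, "dz": 0, "wx": 0, "wy": 0, "wz": -3.4, "hand": 60}, {"dx": 0.012, "dy": 0.016, "dz": 0, "wx": 0, "wy": 0, "wz": -5.1, "hand": 60}, {"dx": 0.012, "dy": 0.016, "dz": 0, "wx": 0, "wy": 0, "wz": -6.8, "hand": 60}, {"dx": 0.012, "dy": 0.016, "dz": 0, "wx": 0, "wy": 0, "wz": -8.5, "hand": 60}, {"dx": 0.012, "dy": 0.016, "dz": 0, "wx": 0, "wy": 0, "wz": -10.2, "hand": 60}, {"dx": 0.012, "dy": 0.016, "dz": 0, "wx": 0, "wy": 0, "wz": -11.9, "hand": 60}, {"dx": 0.012, "dy": 0.016, "dz": 0, "wx": 0, "wy": 0, "wz": -13.6, "hand": 60}, {"dx": 0.012, "dy": 0.016, "dz": 0, "wx": 0, "wy": 0, "wz": -15.3, "hand": 60}, {"dx": 0.012, "dy": 0.016, "dz": 0, "wx": 0, "wy": 0, "wz": -17, "hand": 60}, {"dx": 0.012, "dy": 0.016, "dz": 0, "wx": 0, "wy": 0, "wz": -18.7, "hand": 60}, {"dx": 0.012, "dy": 0.016, "dz": 0, "wx": 0, "wy": 0, "wz": -20.4, "hand": 60}, {"dx": 0.012, "dy": 0.016, "dz": 0, "wx": 0, "wy": 0, "wz": -22.1, "hand": 60}, {"dx": 0.012, "dy": 0.016, "dz": 0, "wx": 0, "wy": 0, "wz": -23.8, "hand": 60}, {"dx": 0.012, "dy": 0.016, "dz": 0, "wx": 0, "wy": 0, "wz": -25.5, "hand": 60}, {"dx": 0.012, "dy": 0.016, "dz": 0, "wx": 0, "wy": 0, "wz": -27.2, "hand": 60}, {"dx": 0.012, "dy": 0.016, "dz": 0, "wx": 0, "wy": 0, "wz": -28.9, "hand": 60}, {"dx": 0.012, "dy": 0.016, "dz": 0, "wx": 0, "wy": 0, "wz": -30.6, "hand": 60}, {"dx": 0.012, "dy": 0.016, "dz": 0, "wx": 0, "wy": 0, "wz": -32.3, "hand": 60}, {"dx": 0.012, "dy": 0.016, "dz": 0, "wx": 0, "wy": 0, "wz": -34, "hand": 60}])

```text
clock: 18.75
eef_pos: [0.5103, -0.0423, 0.1489]
tool_rot: [-0.69, 0.724, -0.0, -0.0]
ft_force: [-0.4, 0.5, 0.2]
grip_width: 0.06
grasp_force: 0.0
```

```bash
python3 -c "
from h import *
plan((.5102,-.0423,.1036))
shot('top','w3.png')"
```

```text
t 18.75 tcp [ 0.5103 -0.0423  0.1489] yaw -92.7 j [ -4.7  18.6  -7.6  63.8  -0.1 -92. ] F [-0.4  0.5  0.2] M [ 0.01 -0.   -0.01] w 0.06 tilt [ 0.001 -0.    -1.   ]
d units [-0.001  0.001  0.905] wz 0.0
```

Emit:
drive_tool(rows=[{"dx": 0, "dy": 0, "dz": 0.1, "wx": 0, "wy": 0, "wz": -1.2, "hand": 50}, {"dx": 0, "dy": 0, "dz": 0.3, "wx": 0, "wy": 0, "wz": -1.95, "hand": 50}, {"dx": 0, "dy": 0, "dz": 0.6, "wx": 0, "wy": 0, "wz": -1.95, "hand": 45}, {"dx": 0, "dy": 0, "dz": 0.88, "wx": 0, "wy": 0, "wz": -1.95, "hand": 40}, {"dx": 0, "dy": 0, "dz": 0.88, "wx": 0, "wy": 0, "wz": -1.95, "hand": 15}, {"dx": 0, "dy": 0, "dz": 0.88, "wx": 0, "wy": 0, "wz": -1.95, "hand": 15}, {"dx": 0, "dy": 0, "dz": 0.88, "wx": 0, "wy": 0, "wz": -1.95, "hand": 15}, {"dx": 0, "dy": 0, "dz": 0.88, "wx": 0, "wy": 0, "wz": -1.95, "hand": 15}])

```text
clock: 19.6
eef_pos: [0.5095, -0.0417, 0.1045]
tool_rot: [0.747, -0.665, -0.001, 0.001]
ft_force: [-0.6, -0.4, -6.0]
grip_width: 0.0232
grasp_force: 59.7
```

```bash
python3 -c "
from h import *
plan((.5102,-.0423,.1036))"
```

```text
t 19.6 tcp [ 0.5095 -0.0417  0.1045] yaw -83.31 j [  -4.7   21.   -11.3   57.8   -0.  -101.4] F [-0.6 -0.4 -6. ] M [0.06 0.39 0.06] w 0.0232 tilt [-0.     0.002 -1.   ]
d units [ 0.013 -0.013  0.019] wz 0.0
```

Emit:
drive_tool(rows=[{"dx": 0, "dy": 0, "dz": 0.03, "wx": 0, "wy": 0, "wz": 1, "hand": 15}, {"dx": 0, "dy": 0, "dz": 0.03, "wx": 0, "wy": 0, "wz": 2.5, "hand": 15}, {"dx": 0, "dy": 0, "dz": 0.03, "wx": 0, "wy": 0, "wz": 4, "hand": 15}, {"dx": 0, "dy": 0, "dz": 0.03, "wx": 0, "wy": 0, "wz": 5.6, "hand": 15}, {"dx": 0, "dy": 0, "dz": 0.03, "wx": 0, "wy": 0, "wz": 7.2, "hand": 15}, {"dx": 0, "dy": 0, "dz": 0.03, "wx": 0, "wy": 0, "wz": 8.8, "hand": 15}, {"dx": 0, "dy": 0, "dz": 0.03, "wx": 0, "wy": 0, "wz": 10.4, "hand": 15}, {"dx": 0, "dy": 0, "dz": 0.03, "wx": 0, "wy": 0, "wz": 12, "hand": 15}, {"dx": 0, "dy": 0, "dz": 0.03, "wx": 0, "wy": 0, "wz": 13.6, "hand": 15}, {"dx": 0, "dy": 0, "dz": 0.03, "wx": 0, "wy": 0, "wz": 15.2, "hand": 15}, {"dx": 0, "dy": 0, "dz": 0.03, "wx": 0, "wy": 0, "wz": 16.8, "hand": 15}, {"dx": 0, "dy": 0, "dz": 0.03, "wx": 0, "wy": 0, "wz": 18.4, "hand": 15}, {"dx": 0, "dy": 0, "dz": 0.03, "wx": 0, "wy": 0, "wz": 20, "hand": 15}, {"dx": 0, "dy": 0, "dz": 0.03, "wx": 0, "wy": 0, "wz": 21.6, "hand": 15}, {"dx": 0, "dy": 0, "dz": 0.03, "wx": 0, "wy": 0, "wz": 23.2, "hand": 15}, {"dx": 0, "dy": 0, "dz": 0.03, "wx": 0, "wy": 0, "wz": 24.8, "hand": 15}, {"dx": 0, "dy": 0, "dz": 0.03, "wx": 0, "wy": 0, "wz": 26.4, "hand": 15}, {"dx": 0, "dy": 0, "dz": 0.03, "wx": 0, "wy": 0, "wz": 28, "hand": 15}, {"dx": 0, "dy": 0, "dz": 0.03, "wx": 0, "wy": 0, "wz": 29.5, "hand": 15}, {"dx": 0, "dy": 0, "dz": 0.03, "wx": 0, "wy": 0, "wz": 30, "hand": 15}])

```text
clock: 21.6
eef_pos: [0.511, -0.042, 0.1041]
tool_rot: [0.45, 0.893, 0.0, 0.001]
ft_force: [-0.6, 0.1, -2.7]
grip_width: 0.0232
grasp_force: 62.0
```

```bash
cat >> h.py <<'E'
def rect(im,z=.022):
    ang=np.radians(-8.5); ey=np.array([-np.sin(ang),np.cos(ang),0]); ex=np.array([np.cos(ang),np.sin(ang),0]); o=np.array([.5112,-.0431,0])
    m=np.array([[0,0],[1,0],[0,1],[1,1]]);P=[proj('top',o+ex*(-.05+.1*i)+ey*(.04+.175*j)+[0,0,z]) for i,j in m]
    H=cv2.getPerspectiveTransform(np.float32([(700*j,400*i) for i,j in m]),np.float32(P))
    return cv2.warpPerspective(im,H,(700,400),flags=cv2.INTER_CUBIC|cv2.WARP_INVERSE_MAP)
def edges(r):
    r=r.astype(int); p=r[150:280].mean(0) # BGR rows mid
    g=p[:,1]-(p[:,0]+p[:,2])/2; am=p[:,2]-p[:,0]; bl=p[:,0]-p[:,2]
    f=lambda m,t:(lambda q:(40+q.min()/4,40+q.max()/4) if len(q) else None)(np.where(m>t*m.max())[0])
    w=np.clip(g,0,None); w[w<.4*w.max()]=0
    k=np.arange(700)
    b=bl>.5*bl.max(); runs=np.flatnonzero(np.diff(np.r_[0,b,0])).reshape(-1,2)/4+40
    print('green',f(g,.5),'centroid',(40+(k*w).sum()/w.sum()/4).round(2),'amber',f(am,.5),'blue',runs.tolist())
E
python3 - <<'E'
from h import *
plan()
shot('top','w4.png')
for n in('top0','w2','w4'): print(n);edges(rect(cv2.imread(f'pics/{n}.png')))
c=np.vstack([rect(cv2.imread('pics/top0.png'))[50:350],rect(cv2.imread('pics/w4.png'))[50:350]]);cv2.imwrite('pics/r4.png',c)
E
```

```text
t 21.6 tcp [ 0.511  -0.042   0.1041] yaw 126.55 j [ -4.7  21.1 -11.3  57.5  -0.   48.8] F [-0.6  0.1 -2.7] M [-0.08  0.01  0.29] w 0.0232 tilt [-0.002  0.001 -1.   ]
top0
green (np.float64(92.25), np.float64(100.0)) centroid 96.09 amber (np.float64(106.0), np.float64(158.5)) blue [[40.0, 42.75], [59.5, 77.0], [179.0, 200.0]]
w2
green (np.float64(96.25), np.float64(103.5)) centroid 99.83 amber (np.float64(106.0), np.float64(158.5)) blue [[63.25, 81.25], [179.0, 200.0]]
w4
green (np.float64(109.5), np.float64(117.0)) centroid 113.26 amber (np.float64(116.25), np.float64(167.5)) blue [[40.0, 43.0], [78.25, 96.25], [179.0, 200.0]]
```

View pics/r4.png

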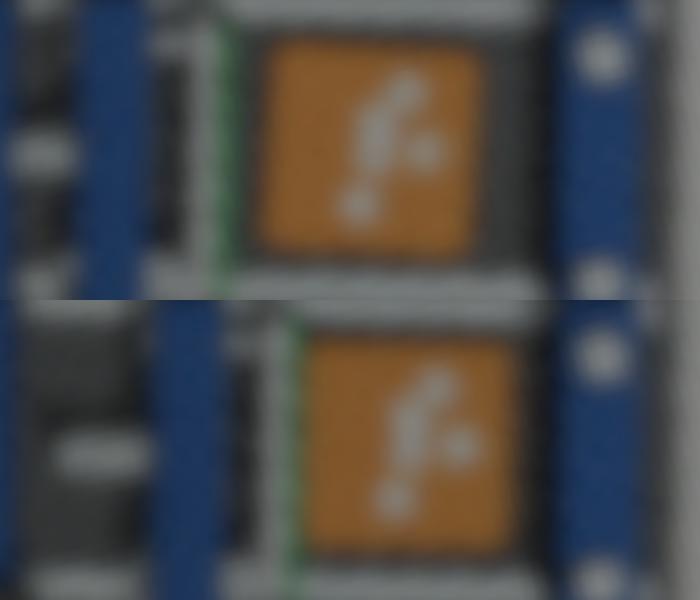

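Emit:
drive_tool(rows=[{"dx": 0, "dy": 0, "dz": 0, "wx": 0, "wy": 0, "wz": 1, "hand": 15}, {"dx": 0, "dy": 0, "dz": 0, "wx": 0, "wy": 0, "wz": 2.5, "hand": 15}, {"dx": 0, "dy": 0, "dz": 0, "wx": 0, "wy": 0, "wz": 4, "hand": 15}, {"dx": 0, "dy": 0, "dz": 0, "wx": 0, "wy": 0, "wz": 5.6, "hand": 15}, {"dx": 0, "dy": 0, "dz": 0, "wx": 0, "wy": 0, "wz": 7.2, "hand": 15}, {"dx": 0, "dy": 0, "dz": 0, "wx": 0, "wy": 0, "wz": 8.8, "hand": 15}, {"dx": 0, "dy": 0, "dz": 0, "wx": 0, "wy": 0, "wz": 10.4, "hand": 15}, {"dx": 0, "dy": 0, "dz": 0, "wx": 0, "wy": 0, "wz": 12, "hand": 15}, {"dx": 0, "dy": 0, "dz": 0, "wx": 0, "wy": 0, "wz": 13.6, "hand": 15}, {"dx": 0, "dy": 0, "dz": 0, "wx": 0, "wy": 0, "wz": 15.2, "hand": 15}, {"dx": 0, "dy": 0, "dz": 0, "wx": 0, "wy": 0, "wz": 16.8, "hand": 15}, {"dx": 0, "dy": 0, "dz": 0, "wx": 0, "wy": 0, "wz": 18.4, "hand": 15}, {"dx": 0, "dy": 0, "dz": 0, "wx": 0, "wy": 0, "wz": 20, "hand": 15}, {"dx": 0, "dy": 0, "dz": 0, "wx": 0, "wy": 0, "wz": 21.6, "hand": 15}, {"dx": 0, "dy": 0, "dz": 0, "wx": 0, "wy": 0, "wz": 23.2, "hand": 15}, {"dx": 0, "dy": 0, "dz": 0, "wx": 0, "wy": 0, "wz": 24, "hand": 15}, {"dx": 0, "dy": 0, "dz": 0, "wx": 0, "wy": 0, "wz": 24, "hand": 15}])

```text
clock: 23.35
eef_pos: [0.5101, -0.0427, 0.104]
tool_rot: [0.998, 0.059, -0.0, 0.001]
ft_force: [-3.5, -2.4, -0.3]
grip_width: 0.0234
grasp_force: 60.8
```

Run:
```python
from h import *
plan()
shot('top','w5.png')
r=rect(cv2.imread(f'pics/w5.png'));edges(r)
for n in('top0','w2','w4','w5'):
    r=rect(cv2.imread(f'pics/{n}.png'))[150:280].astype(int).mean(0)
    print(n,'stop zone lum 165-180mm',r[480:565:6].sum(1).round().astype(int).tolist())
```

```text
t 23.35 tcp [ 0.5101 -0.0427  0.104 ] yaw 6.74 j [-4.700e+00  2.110e+01 -1.140e+01  5.760e+01 -1.000e-01  1.686e+02] F [-3.5 -2.4 -0.3] M [-0.78  0.78  0.16] w 0.0234 tilt [-0.     0.002 -1.   ]
green (np.float64(115.0), np.float64(122.5)) centroid 118.68 amber (np.float64(121.5), np.float64(173.5)) blue [[83.75, 101.5], [179.5, 200.0]]
top0 stop zone lum 165-180mm [194, 181, 173, 169, 166, 161, 151, 137, 122, 106, 93, 90, 100, 119, 140]
w2 stop zone lum 165-180mm [188, 175, 168, 165, 162, 157, 147, 135, 119, 102, 91, 88, 96, 114, 136]
w4 stop zone lum 165-180mm [274, 264, 252, 237, 217, 195, 170, 146, 123, 103, 90, 87, 97, 115, 137]
w5 stop zone lum 165-180mm [293, 291, 286, 279, 269, 258, 241, 217, 187, 154, 125, 108, 106, 117, 136]
```

Emit:
drive_tool(rows=[{"dx": 0, "dy": 0, "dz": 0, "wx": 0, "wy": 0, "wz": 0, "hand": 60}, {"dx": 0, "dy": 0, "dz": 0, "wx": 0, "wy": 0, "wz": 0, "hand": 60}, {"dx": 0, "dy": 0, "dz": 0, "wx": 0, "wy": 0, "wz": 0, "hand": 60}, {"dx": 0, "dy": 0, "dz": -0.3, "wx": 0, "wy": 0, "wz": 0, "hand": 60}, {"dx": 0, "dy": 0, "dz": -0.9, "wx": 0, "wy": 0, "wz": 0, "hand": 60}, {"dx": 0, "dy": 0, "dz": -0.9, "wx": 0, "wy": 0, "wz": -1.7, "hand": 60}, {"dx": 0, "dy": 0, "dz": -0.9, "wx": 0, "wy": 0, "wz": -3.4, "hand": 60}, {"dx": 0, "dy": 0, "dz": -0.9, "wx": 0, "wy": 0, "wz": -5.1, "hand": 60}, {"dx": 0, "dy": 0, "dz": -0.9, "wx": 0, "wy": 0, "wz": -6.8, "hand": 60}, {"dx": 0, "dy": 0, "dz": -0.9, "wx": 0, "wy": 0, "wz": -8.5, "hand": 60}, {"dx": 0, "dy": 0, "dz": -0.9, "wx": 0, "wy": 0, "wz": -10.2, "hand": 60}, {"dx": 0, "dy": 0, "dz": -0.9, "wx": 0, "wy": 0, "wz": -11.9, "hand": 60}, {"dx": 0, "dy": 0, "dz": -0.9, "wx": 0, "wy": 0, "wz": -13.6, "hand": 60}, {"dx": 0, "dy": 0, "dz": -0.9, "wx": 0, "wy": 0, "wz": -15.3, "hand": 60}, {"dx": 0, "dy": 0, "dz": -0.9, "wx": 0, "wy": 0, "wz": -17, "hand": 60}, {"dx": 0, "dy": 0, "dz": -0.9, "wx": 0, "wy": 0, "wz": -18, "hand": 60}])

```text
clock: 25.0
eef_pos: [0.5108, -0.0415, 0.1485]
tool_rot: [0.663, 0.749, 0.001, 0.0]
ft_force: [0.4, -0.6, 0.4]
grip_width: 0.06
grasp_force: 0.0
```

Emit:
drive_tool(rows=[{"dx": 0, "dy": 0, "dz": 0, "wx": 0, "wy": 0, "wz": -1.7, "hand": 60}, {"dx": 0, "dy": 0, "dz": 0, "wx": 0, "wy": 0, "wz": -3.4, "hand": 60}, {"dx": 0, "dy": 0, "dz": 0, "wx": 0, "wy": 0, "wz": -5.1, "hand": 60}, {"dx": 0, "dy": 0, "dz": 0, "wx": 0, "wy": 0, "wz": -6.8, "hand": 60}, {"dx": 0, "dy": 0, "dz": 0, "wx": 0, "wy": 0, "wz": -8.5, "hand": 60}, {"dx": 0, "dy": 0, "dz": 0, "wx": 0, "wy": 0, "wz": -10.2, "hand": 60}, {"dx": 0, "dy": 0, "dz": 0, "wx": 0, "wy": 0, "wz": -11.9, "hand": 60}, {"dx": 0, "dy": 0, "dz": 0, "wx": 0, "wy": 0, "wz": -13.6, "hand": 60}, {"dx": 0, "dy": 0, "dz": 0, "wx": 0, "wy": 0, "wz": -15.3, "hand": 60}, {"dx": 0, "dy": 0, "dz": 0, "wx": 0, "wy": 0, "wz": -17, "hand": 60}, {"dx": 0, "dy": 0, "dz": 0, "wx": 0, "wy": 0, "wz": -18, "hand": 60}, {"dx": 0, "dy": 0, "dz": 0, "wx": 0, "wy": 0, "wz": -18, "hand": 60}])

```text
clock: 26.2
eef_pos: [0.5107, -0.0415, 0.1485]
tool_rot: [-0.059, 0.998, 0.0, 0.0]
ft_force: [-0.7, -0.5, -0.8]
grip_width: 0.0599
grasp_force: 0.0
```

```bash
python3 -c "
from h import *
plan((.5102,-.0423,.1036))"
```

```text
t 26.2 tcp [ 0.5107 -0.0415  0.1485] yaw -173.26 j [ -4.7  18.6  -7.6  63.7   0.  -11.4] F [-0.7 -0.5 -0.8] M [ 0.    0.03 -0.02] w 0.0599 tilt [-0.001  0.    -1.   ]
d units [ 0.013 -0.014  0.898] wz 0.0
```

Emit:
drive_tool(rows=[{"dx": 0.012, "dy": -0.014, "dz": 0.3, "wx": 0, "wy": 0, "wz": 0, "hand": 45}, {"dx": 0.012, "dy": -0.014, "dz": 0.65, "wx": 0, "wy": 0, "wz": 0, "hand": 40}, {"dx": 0.012, "dy": -0.014, "dz": 0.88, "wx": 0, "wy": 0, "wz": 0, "hand": 40}, {"dx": 0.012, "dy": -0.014, "dz": 0.88, "wx": 0, "wy": 0, "wz": 0, "hand": 15}, {"dx": 0.012, "dy": -0.014, "dz": 0.88, "wx": 0, "wy": 0, "wz": 0, "hand": 15}, {"dx": 0.012, "dy": -0.014, "dz": 0.88, "wx": 0, "wy": 0, "wz": 0, "hand": 15}, {"dx": 0.012, "dy": -0.014, "dz": 0.88, "wx": 0, "wy": 0, "wz": 0, "hand": 15}, {"dx": 0.012, "dy": -0.014, "dz": 0.9, "wx": 0, "wy": 0, "wz": 1, "hand": 15}, {"dx": 0.012, "dy": -0.014, "dz": 0.9, "wx": 0, "wy": 0, "wz": 2.5, "hand": 15}, {"dx": 0.012, "dy": -0.014, "dz": 0.9, "wx": 0, "wy": 0, "wz": 4, "hand": 15}, {"dx": 0.012, "dy": -0.014, "dz": 0.9, "wx": 0, "wy": 0, "wz": 5.5, "hand": 15}, {"dx": 0.012, "dy": -0.014, "dz": 0.9, "wx": 0, "wy": 0, "wz": 7, "hand": 15}, {"dx": 0.012, "dy": -0.014, "dz": 0.9, "wx": 0, "wy": 0, "wz": 8.5, "hand": 15}, {"dx": 0.012, "dy": -0.014, "dz": 0.9, "wx": 0, "wy": 0, "wz": 10, "hand": 15}, {"dx": 0.012, "dy": -0.014, "dz": 0.9, "wx": 0, "wy": 0, "wz": 11.5, "hand": 15}, {"dx": 0.012, "dy": -0.014, "dz": 0.9, "wx": 0, "wy": 0, "wz": 13, "hand": 15}, {"dx": 0.012, "dy": -0.014, "dz": 0.9, "wx": 0, "wy": 0, "wz": 14.5, "hand": 15}, {"dx": 0.012, "dy": -0.014, "dz": 0.9, "wx": 0, "wy": 0, "wz": 16, "hand": 15}, {"dx": 0.012, "dy": -0.014, "dz": 0.9, "wx": 0, "wy": 0, "wz": 17.5, "hand": 15}, {"dx": 0.012, "dy": -0.014, "dz": 0.9, "wx": 0, "wy": 0, "wz": 18, "hand": 15}])

```text
clock: 28.2
eef_pos: [0.5099, -0.0411, 0.1037]
tool_rot: [0.665, 0.747, 0.001, -0.001]
ft_force: [-1.2, 3.2, -5.8]
grip_width: 0.0237
grasp_force: 61.0
```

Run:
```python
from h import *
plan()
shot('top','w6.png')
edges(rect(cv2.imread(f'pics/w6.png')))
```

```text
t 28.2 tcp [ 0.5099 -0.0411  0.1037] yaw 96.62 j [ -4.7  21.  -11.5  57.5   0.2  78.7] F [-1.2  3.2 -5.8] M [0.87 0.3  0.34] w 0.0237 tilt [ 0.003  0.001 -1.   ]
green (np.float64(119.0), np.float64(126.5)) centroid 122.75 amber (np.float64(125.5), np.float64(175.25)) blue [[40.0, 43.25], [87.5, 106.0], [180.25, 200.0]]
```

Emit:
drive_tool(rows=[{"dx": 0, "dy": 0, "dz": 0, "wx": 0, "wy": 0, "wz": 1, "hand": 15}, {"dx": 0, "dy": 0, "dz": 0, "wx": 0, "wy": 0, "wz": 2.5, "hand": 15}, {"dx": 0, "dy": 0, "dz": 0, "wx": 0, "wy": 0, "wz": 4, "hand": 15}, {"dx": 0, "dy": 0, "dz": 0, "wx": 0, "wy": 0, "wz": 5.5, "hand": 15}, {"dx": 0, "dy": 0, "dz": 0, "wx": 0, "wy": 0, "wz": 7, "hand": 15}, {"dx": 0, "dy": 0, "dz": 0, "wx": 0, "wy": 0, "wz": 8.5, "hand": 15}, {"dx": 0, "dy": 0, "dz": 0, "wx": 0, "wy": 0, "wz": 10, "hand": 15}, {"dx": 0, "dy": 0, "dz": 0, "wx": 0, "wy": 0, "wz": 11.5, "hand": 15}, {"dx": 0, "dy": 0, "dz": 0, "wx": 0, "wy": 0, "wz": 12, "hand": 15}, {"dx": 0, "dy": 0, "dz": 0, "wx": 0, "wy": 0, "wz": 12, "hand": 15}])

```text
clock: 29.25
eef_pos: [0.511, -0.0415, 0.1037]
tool_rot: [0.949, 0.316, 0.002, -0.001]
ft_force: [2.7, 3.4, -6.9]
grip_width: 0.024
grasp_force: 59.2
```

Run:
```python
from h import *
plan()
shot('top','w7.png')
edges(rect(cv2.imread(f'pics/w7.png')))
```

```text
t 29.25 tcp [ 0.511  -0.0415  0.1037] yaw 36.82 j [-4.700e+00  2.110e+01 -1.140e+01  5.740e+01  1.000e-01  1.385e+02] F [ 2.7  3.4 -6.9] M [ 1.01 -0.49  0.12] w 0.024 tilt [ 0.003 -0.    -1.   ]
green (np.float64(120.25), np.float64(127.5)) centroid 123.96 amber (np.float64(126.75), np.float64(175.5)) blue [[40.0, 41.25], [90.5, 108.75], [180.75, 200.0]]
```

Run:
```python
from h import *
for n in('top0','w2','w4','w5','w6','w7'):
    r=rect(cv2.imread(f'pics/{n}.png'))[130:270].astype(float).mean(0)
    g=r[:,1]-(r[:,0]+r[:,2])/2; gi=int(np.argmax(g)); 
    red=r[:,2]; w=slice(gi-45,gi-5); k=np.arange(gi-45,gi-5); pk=gi-45+int(np.argmax(red[w]))
    bl=r[:,0]-r[:,2]; seg=bl[gi-110:gi-20]; th=.5*seg.max(); q=np.where(seg>th)[0].max(); be=gi-110+q+(seg[q]-th)/(seg[q]-seg[q+1])
    # rising edge of strip (dark->white) sub-px
    d=np.gradient(cv2.GaussianBlur(red[None],(0,0),2)[0]); re=pk-30+int(np.argmax(d[pk-30:pk]))
    print(n,'gpk',40+gi/4,'strip pk',40+pk/4,'rise',40+re/4,'blue edge',round(40+be/4,2),'prof',red[gi-70:gi+30:5].round().astype(int).tolist())
c=np.vstack([rect(cv2.imread('pics/w2.png'))[50:350],rect(cv2.imread('pics/w7.png'))[50:350]]);cv2.imwrite('pics/r7.png',cv2.convertScaleAbs(c,alpha=1.5))
```

```text
top0 gpk 96.25 strip pk 90.75 rise 86.5 blue edge 77.17 prof [40, 41, 40, 41, 46, 54, 67, 79, 90, 97, 98, 94, 86, 76, 67, 60, 55, 53, 55, 59]
w2 gpk 100.25 strip pk 95.0 rise 90.75 blue edge 81.45 prof [37, 36, 36, 37, 42, 51, 64, 77, 89, 96, 97, 93, 85, 76, 66, 61, 60, 66, 76, 88]
w4 gpk 113.25 strip pk 109.0 rise 104.5 blue edge 96.3 prof [35, 36, 36, 36, 39, 45, 55, 68, 81, 91, 96, 97, 93, 89, 87, 89, 96, 105, 113, 120]
w5 gpk 119.0 strip pk 114.5 rise 109.75 blue edge 101.73 prof [35, 36, 35, 36, 39, 47, 58, 72, 84, 93, 97, 96, 92, 88, 86, 90, 97, 106, 114, 120]
w6 gpk 122.75 strip pk 118.25 rise 113.5 blue edge 106.08 prof [30, 30, 30, 31, 35, 43, 55, 68, 80, 90, 95, 96, 92, 88, 87, 90, 97, 106, 114, 120]
w7 gpk 124.0 strip pk 119.5 rise 115.0 blue edge 108.84 prof [29, 29, 29, 31, 35, 43, 55, 69, 82, 91, 96, 96, 93, 89, 87, 90, 97, 105, 113, 120]
```

View pics/r7.png

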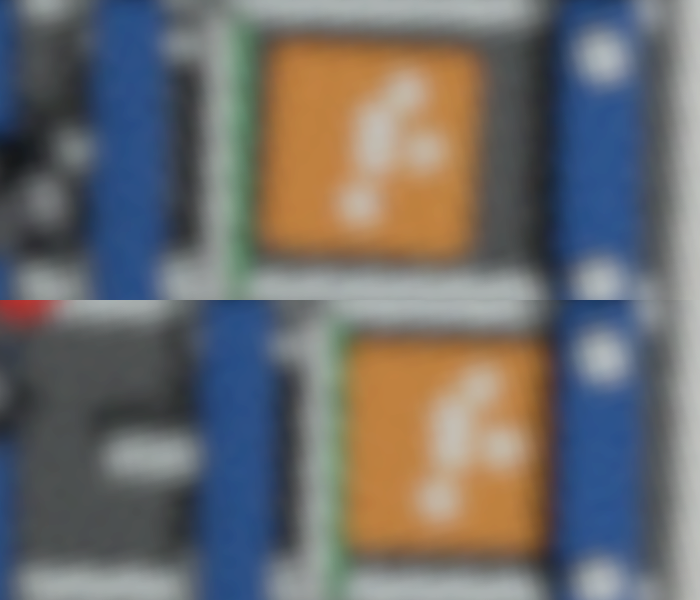

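Emit:
drive_tool(rows=[{"dx": 0, "dy": 0, "dz": 0, "wx": 0, "wy": 0, "wz": 1, "hand": 15}, {"dx": 0, "dy": 0, "dz": 0, "wx": 0, "wy": 0, "wz": 2.5, "hand": 15}, {"dx": 0, "dy": 0, "dz": 0, "wx": 0, "wy": 0, "wz": 4, "hand": 15}, {"dx": 0, "dy": 0, "dz": 0, "wx": 0, "wy": 0, "wz": 5.5, "hand": 15}, {"dx": 0, "dy": 0, "dz": 0, "wx": 0, "wy": 0, "wz": 6, "hand": 15}, {"dx": 0, "dy": 0, "dz": 0, "wx": 0, "wy": 0, "wz": 6, "hand": 15}, {"dx": 0, "dy": 0, "dz": 0, "wx": 0, "wy": 0, "wz": 6, "hand": 60}, {"dx": 0, "dy": 0, "dz": 0, "wx": 0, "wy": 0, "wz": 6, "hand": 60}, {"dx": 0, "dy": 0, "dz": 0, "wx": 0, "wy": 0, "wz": 6, "hand": 60}, {"dx": 0, "dy": 0, "dz": -0.3, "wx": 0, "wy": 0, "wz": 6, "hand": 60}, {"dx": 0, "dy": 0, "dz": -0.9, "wx": 0, "wy": 0, "wz": 6, "hand": 60}, {"dx": 0, "dy": 0, "dz": -0.9, "wx": 0, "wy": 0, "wz": 4.3, "hand": 60}, {"dx": 0, "dy": 0, "dz": -0.9, "wx": 0, "wy": 0, "wz": 2.6, "hand": 60}, {"dx": 0, "dy": 0, "dz": -0.9, "wx": 0, "wy": 0, "wz": 0.9, "hand": 60}, {"dx": 0, "dy": 0, "dz": -0.9, "wx": 0, "wy": 0, "wz": -0.8, "hand": 60}, {"dx": 0, "dy": 0, "dz": -0.9, "wx": 0, "wy": 0, "wz": -2.5, "hand": 60}, {"dx": 0, "dy": 0, "dz": -0.9, "wx": 0, "wy": 0, "wz": -4.2, "hand": 60}, {"dx": 0, "dy": 0, "dz": -0.9, "wx": 0, "wy": 0, "wz": -5.9, "hand": 60}, {"dx": 0, "dy": 0, "dz": -0.9, "wx": 0, "wy": 0, "wz": -7.6, "hand": 60}, {"dx": 0, "dy": 0, "dz": -0.9, "wx": 0, "wy": 0, "wz": -9.3, "hand": 60}])

```text
clock: 31.3
eef_pos: [0.5098, -0.043, 0.1488]
tool_rot: [0.746, 0.666, -0.0, 0.001]
ft_force: [1.2, -0.2, -0.4]
grip_width: 0.0597
grasp_force: 0.0
```

```bash
cat >> h.py <<'E'
def meas(n):
    r=rect(cv2.imread(f'pics/{n}.png'))[130:270].astype(float).mean(0)
    g=r[:,1]-(r[:,0]+r[:,2])/2; gi=int(np.argmax(g)); red=r[:,2]; pk=gi-45+int(np.argmax(red[gi-45:gi-5]))
    bl=r[:,0]-r[:,2]; seg=bl[gi-110:gi-20]; th=.5*seg.max(); q=np.where(seg>th)[0].max(); be=gi-110+q+(seg[q]-th)/(seg[q]-seg[q+1])
    d=np.gradient(cv2.GaussianBlur(red[None],(0,0),2)[0]); re=pk-30+int(np.argmax(d[pk-30:pk]))
    print(n,'g',40+gi/4,'rise',40+re/4,'blue',round(40+be/4,2),'gap',round((re-be)/4,2))
E
python3 - <<'E'
from h import *
plan((.5102,-.0423,.1036))
shot('top','w8.png');meas('w8');edges(rect(cv2.imread(f'pics/w8.png')))
E
```

```text
t 31.3 tcp [ 0.5098 -0.043   0.1488] yaw 83.56 j [-4.8 18.5 -7.7 63.7 -0.1 91.6] F [ 1.2 -0.2 -0.4] M [-0.01  0.01  0.  ] w 0.0597 tilt [-0.001  0.001 -1.   ]
d units [0.016 0.006 0.904] wz 0.0
w8 g 124.0 rise 114.75 blue 110.13 gap 4.62
green (np.float64(120.25), np.float64(127.75)) centroid 123.99 amber (np.float64(126.75), np.float64(175.5)) blue [[91.75, 110.0], [180.75, 200.0]]
```

Emit:
drive_tool(rows=[{"dx": 0.016, "dy": 0.006, "dz": 0, "wx": 0, "wy": 0, "wz": -1.5, "hand": 50}, {"dx": 0.016, "dy": 0.006, "dz": 0, "wx": 0, "wy": 0, "wz": -2.65, "hand": 50}, {"dx": 0.016, "dy": 0.006, "dz": 0.3, "wx": 0, "wy": 0, "wz": -2.65, "hand": 45}, {"dx": 0.016, "dy": 0.006, "dz": 0.65, "wx": 0, "wy": 0, "wz": -2.65, "hand": 40}, {"dx": 0.016, "dy": 0.006, "dz": 0.89, "wx": 0, "wy": 0, "wz": -2.65, "hand": 40}, {"dx": 0.016, "dy": 0.006, "dz": 0.89, "wx": 0, "wy": 0, "wz": -2.65, "hand": 15}, {"dx": 0.016, "dy": 0.006, "dz": 0.89, "wx": 0, "wy": 0, "wz": -2.65, "hand": 15}, {"dx": 0.016, "dy": 0.006, "dz": 0.89, "wx": 0, "wy": 0, "wz": -2.65, "hand": 15}, {"dx": 0.016, "dy": 0.006, "dz": 0.89, "wx": 0, "wy": 0, "wz": -2.65, "hand": 15}, {"dx": 0.016, "dy": 0.006, "dz": 0.89, "wx": 0, "wy": 0, "wz": -1.6, "hand": 15}, {"dx": 0.016, "dy": 0.006, "dz": 0.89, "wx": 0, "wy": 0, "wz": -0.4, "hand": 15}, {"dx": 0.016, "dy": 0.006, "dz": 0.89, "wx": 0, "wy": 0, "wz": 0.8, "hand": 15}, {"dx": 0.016, "dy": 0.006, "dz": 0.89, "wx": 0, "wy": 0, "wz": 2, "hand": 15}, {"dx": 0.016, "dy": 0.006, "dz": 0.89, "wx": 0, "wy": 0, "wz": 2.75, "hand": 15}, {"dx": 0.016, "dy": 0.006, "dz": 0.89, "wx": 0, "wy": 0, "wz": 2.75, "hand": 15}, {"dx": 0.016, "dy": 0.006, "dz": 0.89, "wx": 0, "wy": 0, "wz": 2.75, "hand": 15}])

```text
clock: 32.95
eef_pos: [0.5098, -0.0415, 0.1035]
tool_rot: [0.821, 0.57, -0.0, -0.001]
ft_force: [-0.3, 0.9, -6.7]
grip_width: 0.024
grasp_force: 58.0
```

Run:
```python
from h import *
plan((.5102,-.0423,.1036))
shot('top','w9.png');meas('w9')
```

```text
t 32.95 tcp [ 0.5098 -0.0415  0.1035] yaw 69.55 j [ -4.7  21.1 -11.4  57.6   0.  105.8] F [-0.3  0.9 -6.7] M [0.44 0.21 0.14] w 0.024 tilt [ 0.    -0.001 -1.   ]
d units [-0.012  0.014 -0.001] wz 0.0
w9 g 124.0 rise 114.75 blue 111.06 gap 3.69
```

Emit:
drive_tool(rows=[{"dx": 0, "dy": 0, "dz": 0.04, "wx": 0, "wy": 0, "wz": 0, "hand": 15}, {"dx": 0, "dy": 0, "dz": 0.04, "wx": 0, "wy": 0, "wz": 0, "hand": 15}, {"dx": 0, "dy": 0, "dz": 0.02, "wx": 0, "wy": 0, "wz": 0, "hand": 60}, {"dx": 0, "dy": 0, "dz": 0, "wx": 0, "wy": 0, "wz": 0, "hand": 60}, {"dx": 0, "dy": 0, "dz": 0, "wx": 0, "wy": 0, "wz": 0, "hand": 60}, {"dx": 0, "dy": 0, "dz": -0.3, "wx": 0, "wy": 0, "wz": 0, "hand": 60}, {"dx": 0, "dy": 0, "dz": -1, "wx": 0, "wy": 0, "wz": 0, "hand": 60}, {"dx": 0, "dy": 0, "dz": -2, "wx": 0, "wy": 0, "wz": 0, "hand": 60}, {"dx": -0.5, "dy": -1.5, "dz": -3, "wx": 0, "wy": 0, "wz": 0, "hand": 60}, {"dx": -1, "dy": -2.5, "dz": -3, "wx": 0, "wy": 0, "wz": 0, "hand": 60}, {"dx": -1.5, "dy": -3.5, "dz": -3, "wx": 0, "wy": 0, "wz": 0, "hand": 60}, {"dx": -1.5, "dy": -3.5, "dz": -3, "wx": 0, "wy": 0, "wz": 0, "hand": 60}])

```text
clock: 34.2
eef_pos: [0.3194, -0.0509, 0.2546]
tool_rot: [0.822, 0.57, 0.001, 0.001]
ft_force: [-0.7, -0.3, 0.9]
grip_width: 0.0604
grasp_force: 0.0
```

Run:
```python
from h import *
plan()
a=shot('top','w10.png');meas('w10');b=shot('side')
c=np.hstack([cv2.resize(a[205:325,220:400],None,fx=2.4,fy=2.4,interpolation=2)[:,:440],cv2.resize(b[170:330,215:355],(350,400),interpolation=2)[:288]]) 
cv2.imwrite('pics/f.png',c[:,:,::-1])
```

```text
t 34.2 tcp [ 0.3194 -0.0509  0.2546] yaw 69.48 j [ -9.   -7.  -20.3  76.6  -0.  101.5] F [-0.7 -0.3  0.9] M [-0.05 -0.01 -0.03] w 0.0604 tilt [-0.     0.003 -1.   ]
w10 g 124.25 rise 115.0 blue 111.07 gap 3.93
```

View pics/f.png

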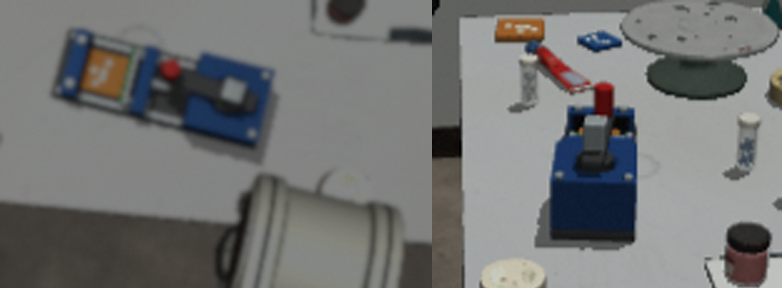

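```bash
python3 -c "
from workcell import bot
print(bot.job_done())"
```

```text
the job is handed in; nothing more can be done
None
```

I handed the job in at about 34 s on the robot's clock. The crank is seated fully home in the well, the amber tile is held against the end stop with the pad pressed in about 5 mm of 11 (measured from the top camera), and the wax tub, jar and vial were not touched.

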